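# Load the tilt mixer, then pull its index plunger and hold it clear

## Task

Load the hand-rocked tilt mixer while its cradle is still pinned level: stand the white screw-cap bottle (not the wash bottle with the spout), the small amber dropper bottle and the capped sample tube from the rack upright and fully down in the three wells of the white block, each in the well that fits it, and let go of them. Then take the round knob on the front of the mixer, pull the spring-loaded index plunger fully back so that its pin leaves the cradle and the loaded cradle tips over to its stop, and keep holding it back: the program finishes while still holding the plunger, so that I can rock the cradle by hand without the pin snapping in. Leave the other things on the bench where they are.

Things in the scene. Friction and masses are not known exactly. Their poses are not given: they have to be found in the camera images.
- mixer: tilt mixer's fixed frame, bolted down: base plate 236 x 140 mm, an upright cheek at each end. Origin: centre of its underside, on the worktop; x runs level along the trunnion axis from the front (knob, -x) to the rear (hand lever, +x), z up. Front cheek: front face at x = -100 mm, round head 50 mm wide, 145 mm high. Rear cheek 103 mm high, behind it at x = 100 mm a hand lever 141 mm high
- cradle (a joint): tilt (rad) of the cradle about the trunnion axis, 75 mm above the worktop: 0 = level, pinned by the plunger (about 0.02 play); grows as it tips to the mixer's -y side; 0.5 = at its stop. The trunnions lie 12 mm off the block's middle, so the unpinned cradle tips to the stop by itself in a second or two
- well_large (a point): centre of the floor of the white bottle's well: round, 58.5 mm wide, 36 mm deep; in the white block, nearest the rear, at x = 42, y = -12 mm of the mixer. Cradle level: floor 55 mm above the worktop, block's top (mouth) 91 mm. The block is 161 mm long (mixer's x), 76 mm wide. The point turns with the cradle, z up along the well
- well_mid (a point): centre of the floor of the dropper bottle's well: round, 41.5 mm wide, shallower, 22 mm deep (floor 69 mm above the worktop, mouth 91 mm), nearest the front, at x = -50, y = -12 mm of the mixer; otherwise as well_large
- well_small (a point): centre of the floor of the sample tube's well: round, 20.5 mm wide, 36 mm deep, between the other two, at x = -8, y = -12 mm of the mixer; otherwise as well_large
- plunger (a joint): how far (m) the index plunger is pulled out along the mixer's -x: 0 = home, its 8 mm pin 7 mm deep in the cradle's index plate; it leaves the plate at 0.007; 0.014 = fully back, at its stop. A spring pulls it home, 6 N at 0, 10 N at 0.014; it does not latch: let go with the cradle tipped, it rests on the plate at about 0.007
- knob_grip (a point): point to pinch on the plunger's round black knob, on its axis, 120 mm above the worktop; slides with the plunger. Knob: 26 mm wide, axis along the mixer's x, full width from 6 mm behind to 8 mm ahead of this point (ahead = mixer's -x), inner end 14 mm behind. At home 34.5 mm ahead of the cheek's face. Pinch across the mixer's y from above: beside and above it all is free; bottles in the wells reach 175 mm high
- diluent_bottle: white plastic screw-cap bottle (the wash bottle with the bent spout at the back is not meant), standing: straight side 54 mm wide up to 80 mm high, sloping shoulder up to 101 mm, then a 40 mm wide screw cap up to 119 mm; about 0.14 kg. Origin at the centre of its underside, z up.
- dropper_bottle: small amber dropper bottle, standing: straight side 38 mm wide up to 57 mm high (grip it there), sloping shoulder up to 71 mm, then a 25 mm wide black cap up to 91 mm; about 0.06 kg. Origin at the centre of its underside, z up.
- sample_tube: capped sample tube, standing upright in the tube rack, 4 mm above the worktop: 16 mm wide, cap 18 mm wide from 84 to 98 mm above its foot; 16 g. Origin at the centre of its foot, z up.
- rack: tube rack with square cells 18 mm wide, 47 x 118 x 58 mm, fixed to the worktop; holds only the one tube, whose cap and upper 36 mm stand above it. Origin at the centre of its underside.
- timer: bystander: white bench timer 42 x 68 x 54 mm; origin under its centre
- tally: bystander: hand tally counter 58 x 64 x 20 mm; origin under its centre
- petri: bystander: petri dish 60 mm wide, 15 mm high; origin under its centre
- beaker: bystander: glass beaker 54 mm wide, 70 mm high; origin under its centre
- conical_tube: bystander: conical tube lying, 114 mm long, 20 mm wide; origin under its centre
Not all that is in view belongs to the job. What is shaped like the dropper_bottle but pink is not meant.

How it is judged:
By the outcome, as a careful person would: the job done as asked, in the order asked, and still so for the second after the job is handed in, while the arm keeps its last pose, push and grip.
It also fails if it takes over 72 s, if anything falls off the work surface, if the arm or the gripper's body presses on something with over 40 N, if the wrist force passes 120 N, or if a joint passes its speed limit or range.

## Robot

A 6-joint arm with a two-finger parallel gripper is mounted at the origin on a cart in front of the work surface, level with it; the furniture and walls round the work are solid. World frame = base frame: x ahead of the robot, y to its left, z up, the work surface at z = 0. Lengths are in m, angles in rad, forces in N, time in s.
With the tool pointing down it reaches from about 0.35 to 0.775 m from the base axis. Payload 7.3 kg.
Tool frame: the origin (TCP) lies at the very end of the fingers, on their centre line; the grasp point (between the pads) lies 19 mm behind it; z points along the fingers, y is the direction in which the jaws open and shut (so a half turn about z gives the same grasp; the last joint's range is limited). The gripper opens to 92 mm and grips with 3 to 60 N. Pads are 19 mm wide; open, the fingers measure 130 mm over their backs; the gripper's body (75 mm by 190 mm) begins 47 mm behind the grasp point.
Start: joints at [1.164, 0.342, 1.524, -0, 1.275, -0.146], TCP at [0.135, 0.507, 0.227] pointing down, gripper open.
Joint ranges: [-2.53, 2.53], [-0.77, 2.02], [0.04, 2.7], [-1, 4.14], [0.28, 2.66], [-3.11, 3.11]. Speed limits (rad/s): [2.57, 2.57, 3.14, 3.14, 3.14, 3.14].

## Interface

Orientations are given as [roll, pitch, yaw] about the fixed x, y, z axes, in that order (R = Rz(yaw) Ry(pitch) Rx(roll)).
In Python, from cell import monitor, eyes, order gives the robot as it stands. The module is installed in compiled form; this text tells all that it offers.
- The arm moves only by the tool carry_out, never from a script. Its argument "targets" is a list of rows, each a list of 2 entries, a list of its own where there are three numbers: the shift along the tool's x, y, z in m, then the turn about the tool's z in rad. In form: [[[dx, dy, dz], twist], ...]. A call has 1 to 10 rows; each row shifts and turns the pose as measured when the row begins, along the tool's axes as they then stand; what a row does not reach is not made up. A row lasts 1/8 s, in which the tool goes at most 62.5 mm and 10.7 degrees, less where a joint would pass 70% of its speed; a pose out of reach is approached as far as the arm can. A call is refused whole if a number of a shift passes 0.0625 or a number of a turn 0.188, either way. A call with a gripper value outside its range is refused whole. "fingers" is the closure, from 0 (fully open) to 1 (shut), set as the call begins (left out, the last holds). The fingers move at their own pace and stop on an object; "grip_force" is the grip in N (left out, the last holds). Time passes only in rows, so rows that do not move let the fingers close. It gives the time, the measured TCP pose, the force and the opening at its end, in the units of the state.
- monitor.observe(): the state, without advancing time (a new reading comes with each control period).
- eyes.read_camera(name): name is "scene" or "top"; returns the picture (400x640x3 uint8, red, green, blue); there is no depth.
- eyes.camera_info(name): a dict with "K" (3x3 intrinsics, pixels), "rvec" (rotation vector, rad) and "tvec" (3), from world to camera coordinates, as OpenCV has them. Camera axes: x right, y down, z forward; pixel columns grow to the right and rows downward; lengths in m; the calibration is good to about 2 mm. A picture is of the moment at which its call begins. camera_info takes no time and is no camera call.
- order.hand_in(): hands the job in, once; it reports no verdict.
The state is a dict: "time": time; "qpos": joint angles; "qvel": joint speeds; "joint_efforts": joint torques, N m; "tool_pos": TCP position; "tool_rot": TCP orientation; "contact_force": force on the tool from outside, world axes, zero at the start; "torque": the same for the moment, N m; "opening": finger opening in m.
Only numpy, scipy, OpenCV 4.12 (cv2) and the standard library are available. Lean on these libraries where they do the work, as an engineer would, in place of code of your own. Each camera call takes 0.05 s, during which the arm holds its last target.

## Working session

There is one attempt and no reset: what is moved stays moved. The work goes in short steps, Python scripts to look and compute and a tool call to move; the robot and the scene stay as the last step left them, time stands still between calls to the robot, and variables do not carry over. Pictures are saved under pics/ and viewed, and the job is handed in when it is done.

Besides the shell and the picture viewer there is one more tool, called after "Request:" by a JSON object that holds its "fn" and its "kwargs". carry_out: Moves the arm, as the interface text tells. Its arguments: {"type":"object","properties":{"targets":{"type":"array","items":{"type":"array"}},"fingers":{"type":"number"},"grip_force":{"type":"number"}},"required":["targets"]}

```bash
mkdir -p pics; ls; python3 - <<'E'
from cell import monitor, eyes, order
import cv2
s=monitor.observe();print(s)
for n in("scene","top"):
    im=eyes.read_camera(n);cv2.imwrite(f"pics/{n}0.png",im[:,:,::-1]);i=eyes.camera_info(n);print(n,i)
E
```

```text
pics
{'time': 0.0, 'qpos': array([ 1.16401207e+00,  3.42752513e-01,  1.52502383e+00, -4.86047001e-05,
        1.27542117e+00, -1.45964651e-01]), 'qvel': array([ 7.94108756e-04, -1.37540635e-03, -8.10170859e-04,  5.43527740e-05,
        1.93221183e-04, -5.49146417e-04]), 'joint_efforts': array([ 5.28597193e-04, -4.31254184e+01, -2.44214594e+01,  7.18453154e-02,
        5.60741080e-02, -1.41534629e-04]), 'tool_pos': array([0.13519016, 0.50686083, 0.22602714]), 'tool_rot': array([-3.13999810e+00, -1.87438559e-04,  2.88078709e+00]), 'contact_force': array([-0.22176005, -0.20276593,  0.92622847]), 'torque': array([-0.00695895, -0.02731731,  0.02400068]), 'opening': 0.09183002416017959}
scene {'K': array([[431.07228656,   0.        , 329.63028725],
       [  0.        , 431.07228656, 196.31635234],
       [  0.        ,   0.        ,   1.        ]]), 'rvec': array([ 0.9680265, -2.5075635,  1.0370875]), 'tvec': array([0.38178501, 0.35763778, 0.86461232])}
top {'K': array([[435.97068318,   0.        , 321.15504573],
       [  0.        , 435.97068318, 200.81694434],
       [  0.        ,   0.        ,   1.        ]]), 'rvec': array([ 2.1402361 , -2.1893217 ,  0.11975533]), 'tvec': array([-0.0124395 ,  0.55300425,  1.30302292])}
```

View pics/scene0.png

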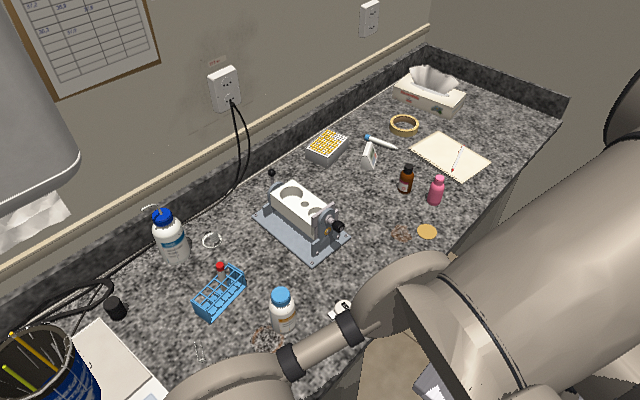

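View pics/top0.png

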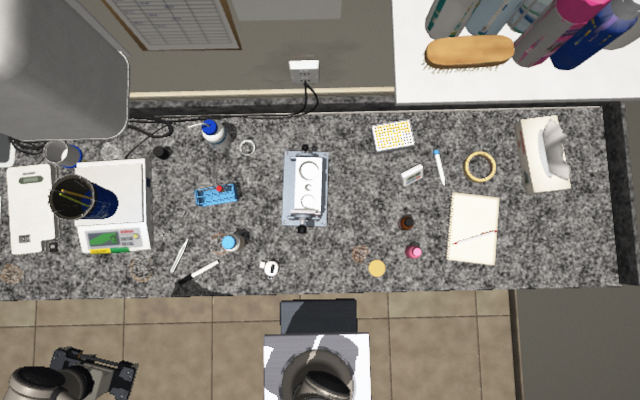

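The scene view shows these candidates:
- **Bottles:** white screw-cap bottle at (283,308); wash bottle with spout at (170,235), not meant.
- **Droppers:** amber dropper at (405,178); pink lookalike at (437,190), not meant.
- **Tube:** red cap in the rack at (220,267).
- **Mixer:** (305,225), with its knob at (338,226).

Next, close crops.

```bash
python3 - <<'E'
import cv2,numpy as np
t=cv2.imread("pics/top0.png");s=cv2.imread("pics/scene0.png")
def c(im,x0,y0,x1,y1,k):
    return cv2.resize(im[y0:y1,x0:x1],None,fx=k,fy=k,interpolation=cv2.INTER_CUBIC)
cv2.imwrite("pics/c1.png",c(t,180,110,340,230,5)[:600])
cv2.imwrite("pics/c1b.png",c(t,180,160,340,280,5))
cv2.imwrite("pics/c2.png",c(t,340,110,500,230+30,4))
cv2.imwrite("pics/c3.png",c(s,140,160,360,340,3))
cv2.imwrite("pics/c4.png",c(s,240,120,460,270,3))
E
```

```text
(no output)
```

View pics/c1.png

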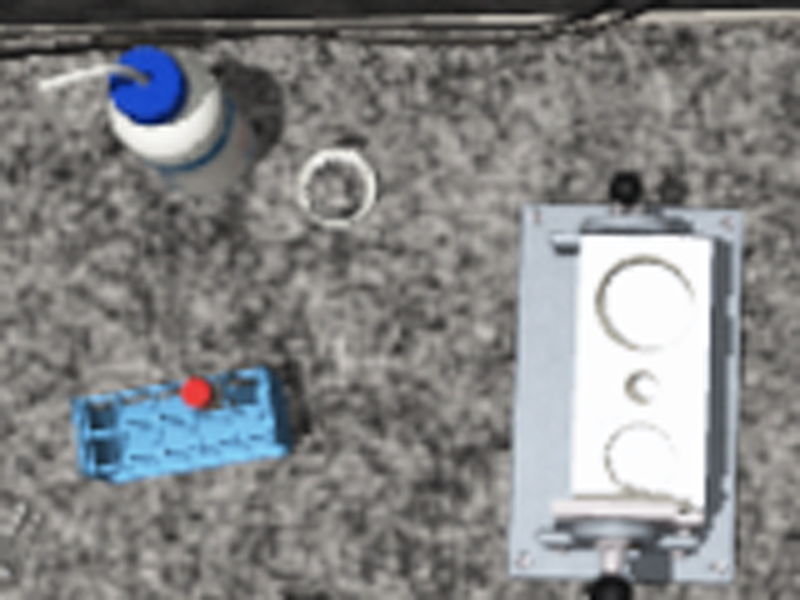

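View pics/c1b.png

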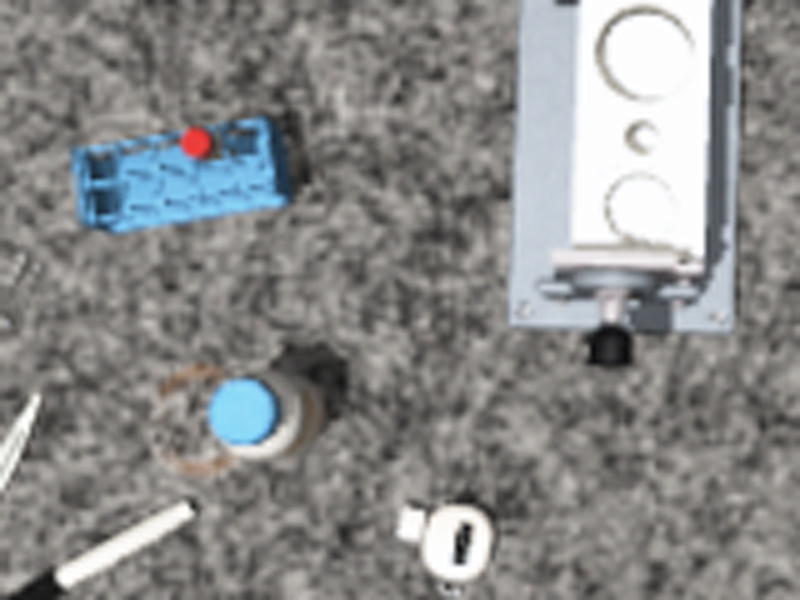

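View pics/c2.png

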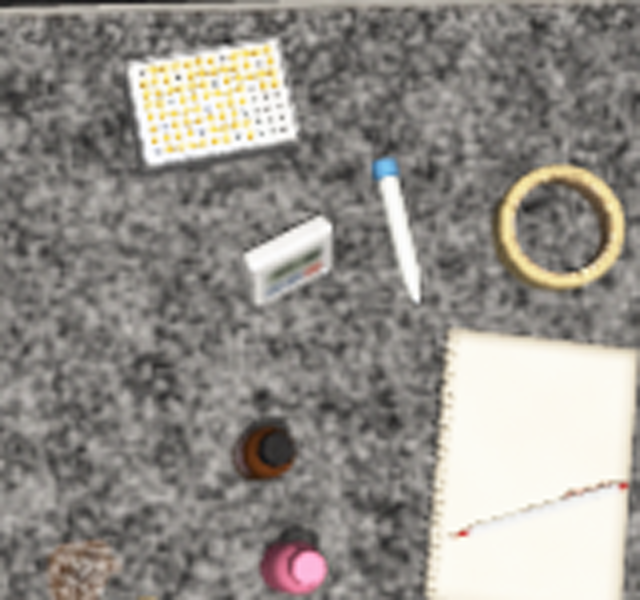

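View pics/c3.png

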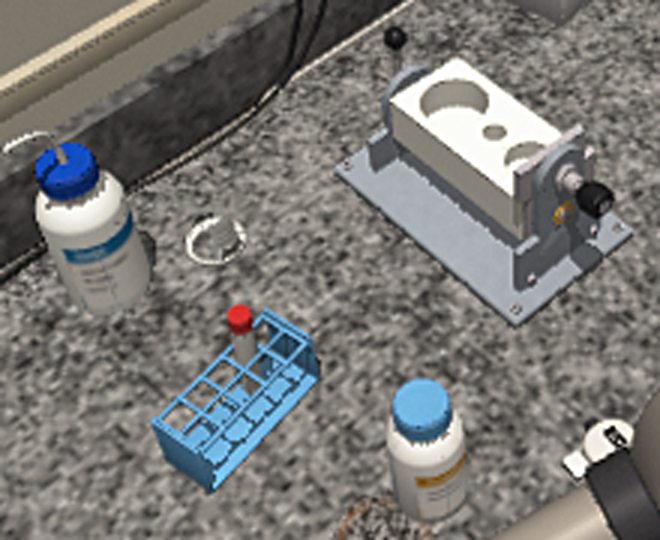

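View pics/c4.png

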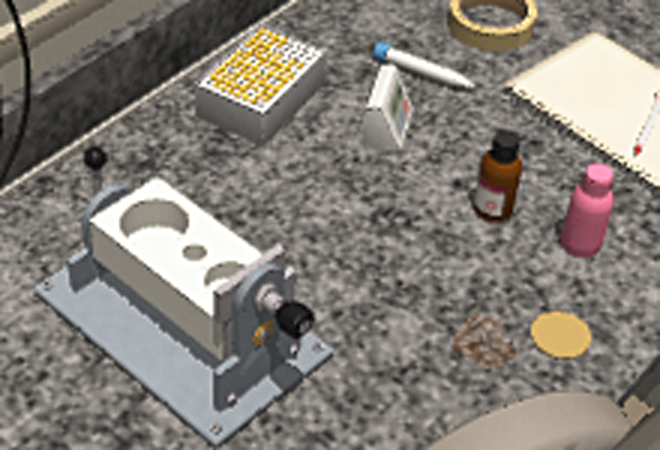

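```bash
cat > h.py <<'E'
import numpy as np,cv2
from cell import monitor, eyes
def cam(n):
    i=eyes.camera_info(n);R=cv2.Rodrigues(i["rvec"])[0];return i["K"],R,i["tvec"].reshape(3)
def at_z(n,p,z):
    K,R,t=cam(n);d=R.T@np.linalg.inv(K)@np.array([p[0],p[1],1.]);c=-R.T@t
    return c+d*(z-c[2])/d[2]
def proj(n,P):
    K,R,t=cam(n);q=K@(R@np.asarray(P,float)+t);return q[:2]/q[2]
def tri(a,b):
    P=[]
    for n in("scene","top"):
        K,R,t=cam(n);P.append(K@np.c_[R,t])
    X=cv2.triangulatePoints(P[0],P[1],np.array(a,float),np.array(b,float))[:,0];return X[:3]/X[3]
def cr(o,k,u): return (o[0]+(u[0]+.5)/k-.5,o[1]+(u[1]+.5)/k-.5)
E
python3 - <<'E'
from h import *
np.set_printoptions(precision=4,suppress=True)
c1=(180,110);c1b=(180,160);c2=(340,110);c3=(140,160);c4=(240,120)
for n,z,t,s in[("dil",.119,cr(c1b,5,(242,411)),cr(c3,3,(421,396))),("tube",.102,cr(c1b,5,(197,142)),cr(c3,3,(240,314))),("drop",.091,cr(c2,4,(277,446)),cr(c4,3,(507,137)))]:
    print(n,at_z("top",t,z),at_z("scene",s,z),tri(s,t))
for n,u in[("L",(646,303)),("S",(641,387)),("M",(641,458))]:print(n,at_z("top",cr(c1,5,u),.091))
for n,u in[("L",(457,99)),("S",(494,132))]:print(n,"scene",at_z("scene",cr(c3,3,u),.091))
C=[at_z("top",cr(c1,5,u),.008) for u in[(524,205),(743,210),(732,580),(510,575)]];print(np.array(C));print(np.mean(C,0),np.linalg.norm(C[0]-C[1]),np.linalg.norm(C[0]-C[3]))
print("knob",at_z("top",cr(c1b,5,(609,348)),.12), at_z("scene",cr(c4,3,(296,321)),.12))
print("dil base?",at_z("top",cr(c1b,5,(312,400)),.0))
print(at_z("top",cr(c1b,5,(455,540)),.02),"tally"); print("pink",at_z("top",cr(c2,4,(309,568)),.09));print("timer",at_z("top",cr(c2,4,(290,255)),.05))
E
```

```text
dil [0.4323 0.241  0.119 ] [0.4341 0.2377 0.119 ] [0.4319 0.2397 0.1238]
tube [0.5888 0.2708 0.102 ] [0.5865 0.2713 0.102 ] [0.5887 0.2709 0.0997]
drop [ 0.4808 -0.2782  0.091 ] [ 0.4785 -0.2809  0.091 ] [ 0.4793 -0.2787  0.0922]
L [0.6373 0.0094 0.091 ]
S [0.5875 0.0133 0.091 ]
M [0.5456 0.0141 0.091 ]
L scene [0.636  0.0072 0.091 ]
S scene [0.5862 0.0137 0.091 ]
[[ 0.7169  0.0872  0.008 ]
 [ 0.7105 -0.0507  0.008 ]
 [ 0.4777 -0.0382  0.008 ]
 [ 0.4839  0.0989  0.008 ]]
[0.5972 0.0243 0.008 ] 0.13804155822560316 0.23327453099591325
knob [0.4631 0.0329 0.12  ] [0.4596 0.0324 0.12  ]
dil base? [0.4406 0.223  0.    ]
[0.3536 0.1329 0.02  ] tally
pink [ 0.3924 -0.2975  0.09  ]
timer [ 0.6279 -0.3028  0.05  ]
```

```bash
cat >> h.py <<'E'
def circ(c,r,z,n=48):
    a=np.linspace(0,2*np.pi,n,endpoint=False);return np.c_[c[0]+r*np.cos(a),c[1]+r*np.sin(a),np.full(n,z)]
def projs(n,P): return np.array([proj(n,p) for p in P])
def hullc(n,c,r,z0,z1):
    h=cv2.convexHull(np.r_[projs(n,circ(c,r,z0)),projs(n,circ(c,r,z1))].astype(np.float32));m=cv2.moments(h);return np.array([m["m10"],m["m01"]])/m["m00"],m["m00"]
def capfit(n,mask,c0,r,z0,z1):
    from scipy.optimize import fsolve
    ys,xs=np.nonzero(mask);t=np.array([xs.mean(),ys.mean()])
    s=fsolve(lambda c:hullc(n,c,r,z0,z1)[0]-t,c0);return s,len(xs),hullc(n,s,r,z0,z1)[1]
def mx(o,yaw,p):
    c,s=np.cos(yaw),np.sin(yaw);return np.array([o[0]+c*p[0]-s*p[1],o[1]+s*p[0]+c*p[1],p[2]])
def big(im,x0,y0,x1,y1,k): return cv2.resize(im[y0:y1,x0:x1],None,fx=k,fy=k,interpolation=cv2.INTER_CUBIC)
def pl(img,pts,o,k,col,closed=True):
    q=(np.array([[ (p[0]-o[0]+.5)*k-.5,(p[1]-o[1]+.5)*k-.5] for p in pts])*16).astype(np.int32);cv2.polylines(img,[q],closed,col,1,cv2.LINE_AA,4)
E
python3 - <<'E'
from h import *
np.set_printoptions(precision=4,suppress=True)
T=cv2.imread("pics/top0.png");S=cv2.imread("pics/scene0.png")
def hsv(im,box):
    m=np.zeros(im.shape[:2],bool);h=cv2.cvtColor(im,cv2.COLOR_BGR2HSV);return h,box
def mk(im,box,f):
    h=cv2.cvtColor(im,cv2.COLOR_BGR2HSV).astype(int);m=f(h[...,0],h[...,1],h[...,2]);b=np.zeros_like(m);x0,y0,x1,y1=box;b[y0:y1,x0:x1]=True;return m&b
blue=lambda h,s,v:(h>90)&(h<115)&(s>90)
red=lambda h,s,v:((h<8)|(h>172))&(s>130)
for nm,n,im,box,f,c,r,z0,z1 in[("dil","top",T,(215,230,245,256),blue,(.432,.24),.02,.101,.119),("dil","scene",S,(265,280,300,312),blue,(.432,.24),.02,.101,.119),
 ("tube","top",T,(210,180,228,196),red,(.588,.27),.009,.088,.102),("tube","scene",S,(210,255,232,278),red,(.588,.27),.009,.088,.102)]:
    print(nm,n,capfit(n,mk(im,box,f),c,r,z0,z1))
o=(.5962,.024);yaw=-.05
def draw(im,n,x0,y0,x1,y1,k,f):
    g=big(im,x0,y0,x1,y1,k)
    for x,r in((42,.02925),(-8,.01025),(-50,.02075)):
        w=mx(o,yaw,(x/1e3,-.012,.091));pl(g,projs(n,circ(w,r,.091)),(x0,y0),k,(0,0,255))
    pl(g,[proj(n,mx(o,yaw,(a*.118,b*.07,.008))) for a,b in((1,1),(1,-1),(-1,-1),(-1,1))],(x0,y0),k,(0,255,0))
    pl(g,[proj(n,mx(o,yaw,(a*.0805,b*.038-.012,.091))) for a,b in((1,1),(1,-1),(-1,-1),(-1,1))],(x0,y0),k,(255,0,255))
    cv2.imwrite(f,g)
draw(T,"top",275,145,335,235,6,"pics/o_t.png");draw(S,"scene",250,165,355,270,5,"pics/o_s.png")
g=big(T,390,200,430,265,8);pl(g,projs("top",circ((.4800,-.279),.0125,.091)),(390,200),8,(0,255,0));pl(g,projs("top",circ((.4800,-.279),.019,.0)),(390,200),8,(0,255,255));cv2.imwrite("pics/o_d.png",g)
g2=big(S,390,155,430,205,8)
pl(g2,projs("scene",circ((.4800,-.279),.0125,.091)),(390,155),8,(0,255,0));pl(g2,projs("scene",circ((.4800,-.279),.019,.0)),(390,155),8,(0,255,255));cv2.imwrite("pics/o_d2.png",g2)
E
```

```text
dil top (array([0.432 , 0.2417]), 144, 174.44694761373103)Traceback (most recent call last):
  File "<stdin>", line 12, in <module>
  File "h.py", line 24, in capfit
    s=fsolve(lambda c:hullc(n,c,r,z0,z1)[0]-t,c0);return s,len(xs),hullc(n,s,r,z0,z1)[1]
    res = _root_hybr(_wrapped_func, x0, args, jac=fprime, **options)
    retval = _minpack._hybrd(func, x0, args, 1, xtol, maxfev,
                             ml, mu, epsfcn, factor, diag)
    return func(*fargs)
  File "h.py", line 24, in <lambda>
    s=fsolve(lambda c:hullc(n,c,r,z0,z1)[0]-t,c0);return s,len(xs),hullc(n,s,r,z0,z1)[1]
                      ~~~~~^^^^^^^^^^^^^
  File "h.py", line 20, in hullc
    h=cv2.convexHull(np.r_[projs(n,circ(c,r,z0)),projs(n,circ(c,r,z1))].astype(np.float32));m=cv2.moments(h);return np.array([m["m10"],m["m01"]])/m["m00"],m["m00"]
                                                 ~~~~~^^^^^^^^^^^^^^^^
  File "h.py", line 18, in projs
    def projs(n,P): return np.array([proj(n,p) for p in P])
                                     ~~~~^^^^^
  File "h.py", line 9, in proj
    K,R,t=cam(n);q=K@(R@np.asarray(P,float)+t);return q[:2]/q[2]
          ~~~^^^
  File "h.py", line 4, in cam
    i=eyes.camera_info(n);R=cv2.Rodrigues(i["rvec"])[0];return i["K"],R,i["tvec"].reshape(3)
ValueError: time passes only in moves, steps and waits
```

Too many calibration queries in one script, so I'll cache the calibration (vectorised).

```bash
python3 - <<'E'
from cell import eyes
import json
json.dump({n:{k:v.tolist() for k,v in eyes.camera_info(n).items() if hasattr(v,'tolist')} for n in("scene","top")},open("cal.json","w"))
E
python3 - <<'E'
s=open("h.py").read()
s=s.replace('i=eyes.camera_info(n);R=cv2','i=CAL[n];R=cv2').replace("def cam(n):","import json\nCAL={n:{k:np.array(v) for k,v in d.items()} for n,d in json.load(open('cal.json')).items()}\ndef cam(n):",1)
open("h.py","w").write(s)
E
cat > fit.py <<'E'
from h import *
np.set_printoptions(precision=4,suppress=True)
T=cv2.imread("pics/top0.png");S=cv2.imread("pics/scene0.png")
def mk(im,box,f):
    h=cv2.cvtColor(im,cv2.COLOR_BGR2HSV).astype(int);m=f(h[...,0],h[...,1],h[...,2]);b=np.zeros_like(m);x0,y0,x1,y1=box;b[y0:y1,x0:x1]=True;return m&b
blue=lambda h,s,v:(h>90)&(h<115)&(s>90)
red=lambda h,s,v:((h<8)|(h>172))&(s>130)
for nm,n,im,box,f,c,r,z0,z1 in[("dil","top",T,(215,230,245,256),blue,(.432,.24),.02,.101,.119),("dil","scene",S,(265,280,300,312),blue,(.432,.24),.02,.101,.119),
 ("tube","top",T,(210,180,228,196),red,(.588,.27),.009,.088,.102),("tube","scene",S,(210,255,232,278),red,(.588,.27),.009,.088,.102)]:
    print(nm,n,capfit(n,mk(im,box,f),c,r,z0,z1))
o=(.5962,.024);yaw=-.05
def draw(im,n,x0,y0,x1,y1,k,f):
    g=big(im,x0,y0,x1,y1,k)
    for x,r in((42,.02925),(-8,.01025),(-50,.02075)):
        w=mx(o,yaw,(x/1e3,-.012,.091));pl(g,projs(n,circ(w,r,.091)),(x0,y0),k,(0,0,255))
    pl(g,[proj(n,mx(o,yaw,(a*.118,b*.07,.008))) for a,b in((1,1),(1,-1),(-1,-1),(-1,1))],(x0,y0),k,(0,255,0))
    pl(g,[proj(n,mx(o,yaw,(a*.0805,b*.038-.012,.091))) for a,b in((1,1),(1,-1),(-1,-1),(-1,1))],(x0,y0),k,(255,0,255))
    cv2.imwrite(f,g)
draw(T,"top",275,145,335,235,6,"pics/o_t.png");draw(S,"scene",250,165,355,270,5,"pics/o_s.png")
g=big(T,390,200,430,265,8);pl(g,projs("top",circ((.4800,-.279),.0125,.091)),(390,200),8,(0,255,0));pl(g,projs("top",circ((.4800,-.279),.019,.0)),(390,200),8,(0,255,255));cv2.imwrite("pics/o_d.png",g)
g2=big(S,390,155,430,205,8)
pl(g2,projs("scene",circ((.4800,-.279),.0125,.091)),(390,155),8,(0,255,0));pl(g2,projs("scene",circ((.4800,-.279),.019,.0)),(390,155),8,(0,255,255));cv2.imwrite("pics/o_d2.png",g2)
E
python3 fit.py
```

```text
dil top (array([0.432 , 0.2417]), 144, 174.44694761373103)
dil scene (array([0.431, 0.241]), 325, 376.6425111540593)
tube top (array([0.5896, 0.273 ]), 25, 37.56439529347699)
tube scene (array([0.5879, 0.272 ]), 69, 80.509052146459)
```

View pics/o_t.png

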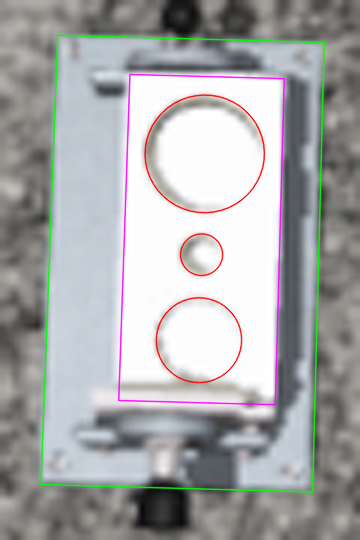

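View pics/o_s.png

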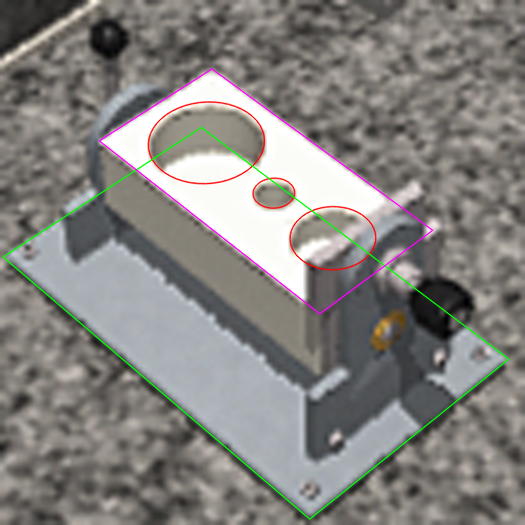

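View pics/o_d.png

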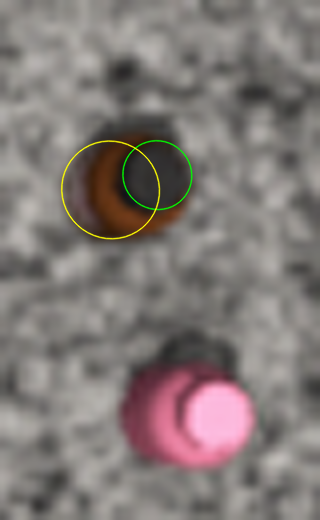

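View pics/o_d2.png

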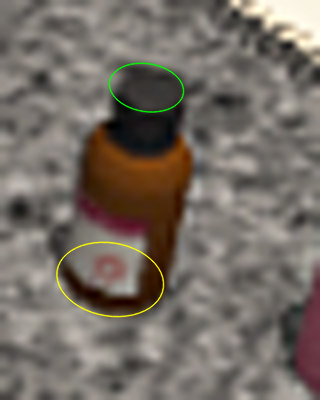

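The red model outlines land on all three wells and the plate in both views: mixer at (0.596, 0.024), yaw -0.05. Cap fits give tube (0.589, 0.272), dropper (0.480, -0.279) and white bottle (0.4315, 0.241). The pink lookalike sits apart at (0.392, -0.298). I'll do the tube first, since its grip keeps the gripper body highest.

```bash
cat > go.py <<'E'
import sys,numpy as np
from cell import monitor
from scipy.spatial.transform import Rotation as Ro
np.set_printoptions(precision=4,suppress=True)
def d(target,yaw=None):
    s=monitor.observe();R=Ro.from_euler("xyz",s["tool_rot"])
    Y=s["tool_rot"][2]; 
    if yaw is not None:
        R=Ro.from_euler("xyz",[np.pi,0,yaw])
    print("t%.2f"%s["time"],"pos",s["tool_pos"],"rot",s["tool_rot"],"F",s["contact_force"],"op",s["opening"],"q",s["qpos"])
    print("tool-frame shift",R.inv().apply(np.array(target)-s["tool_pos"]), "twist",None if yaw is None else (Y-yaw+np.pi)%(2*np.pi)-np.pi)
if __name__=="__main__":
    a=[float(v) for v in sys.argv[1:]];d(a[:3],a[3] if len(a)>3 else None)
E
python3 go.py .5888 .2725 .15 3.0916
```

```text
t0.10 pos [0.1352 0.5069 0.2261] rot [-3.1402 -0.0002  2.8808] F [-0.1664 -0.1265 -0.5596] op 0.09197390490654972 q [ 1.164   0.3427  1.5249 -0.      1.2754 -0.146 ]
tool-frame shift [-0.4647 -0.2115  0.0761] twist -0.21077791977203875
```

Request:
{"fn": "carry_out", "kwargs": {"targets": [[[0,0,0],-0.105],[[0,0,0],-0.105]], "fingers": 0.4, "grip_force": 20}}

```text
time: 0.35
tool_pos: [0.135, 0.5064, 0.2252]
tool_rot: [-3.138, -0.001, 3.097]
contact_force: [0.1, -0.2, 0.1]
opening: 0.0763
```

```bash
python3 go.py .5888 .2725 .15 3.0916
```

```text
t0.35 pos [0.135  0.5064 0.2252] rot [-3.1384 -0.0012  3.0966] F [ 0.0579 -0.1735  0.1166] op 0.0763368521000092 q [ 1.164   0.3436  1.5261  0.      1.2754 -0.3618]
tool-frame shift [-0.4649 -0.211   0.0752] twist 0.004968152306575213
```

Request:
{"fn": "carry_out", "kwargs": {"targets": [[[-0.046,-0.021,0.002],0],[[-0.046,-0.021,0.002],0],[[-0.046,-0.021,0.002],0],[[-0.046,-0.021,0.002],0],[[-0.046,-0.021,0.002],0],[[-0.046,-0.021,0.002],0],[[-0.046,-0.021,0.002],0],[[-0.046,-0.021,0.002],0],[[-0.046,-0.021,0.002],0],[[-0.046,-0.021,0.002],0]]}}

```text
time: 1.6
tool_pos: [0.5952, 0.2714, 0.2001]
tool_rot: [-3.136, -0.007, 3.105]
contact_force: [-0.6, 1.0, 0.1]
opening: 0.0552
```

```bash
python3 go.py .5888 .2725 .13 3.0916
```

```text
t1.60 pos [0.5952 0.2714 0.2001] rot [-3.1357 -0.0075  3.1052] F [-0.555   0.9711  0.1228] op 0.05517133992609452 q [ 0.3122  0.6089  1.159  -0.0031  1.3828 -1.2217]
tool-frame shift [0.0065 0.0008 0.0701] twist 0.013596222653703638
```

Request:
{"fn": "carry_out", "kwargs": {"targets": [[[0.0065,0.001,0.03],0.013],[[0,0,0.03],0],[[0,0,0],0]]}}

```text
time: 1.98
tool_pos: [0.5913, 0.2685, 0.1362]
tool_rot: [-3.134, -0.009, 3.086]
contact_force: [-0.5, 0.4, -0.1]
opening: 0.0554
```

```bash
python3 go.py .5888 .2725 .076 3.0916; python3 - <<'E'
from h import *
for n,b in(("scene",(150,200,290,330)),("top",(180,150,260,240))):
    im=eyes.read_camera(n)[:,:,::-1].copy();cv2.imwrite(f"pics/{n}1.png",im)
    cv2.imwrite(f"pics/{n}1c.png",big(im,*b,4))
E
```

```text
t1.98 pos [0.5913 0.2685 0.1362] rot [-3.1342 -0.0093  3.0859] F [-0.5241  0.3502 -0.1323] op 0.05540297792019543 q [ 0.3101  0.651   1.2624 -0.0038  1.2395 -1.2038]
tool-frame shift [0.0027 0.0039 0.0602] twist -0.005746547389083645
```

View pics/scene1c.png

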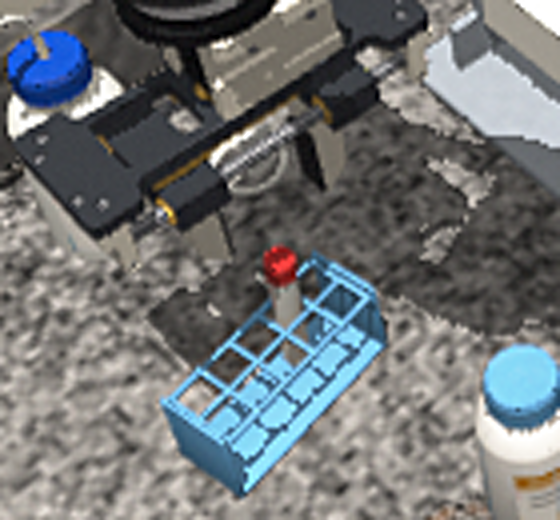

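View pics/top1.png

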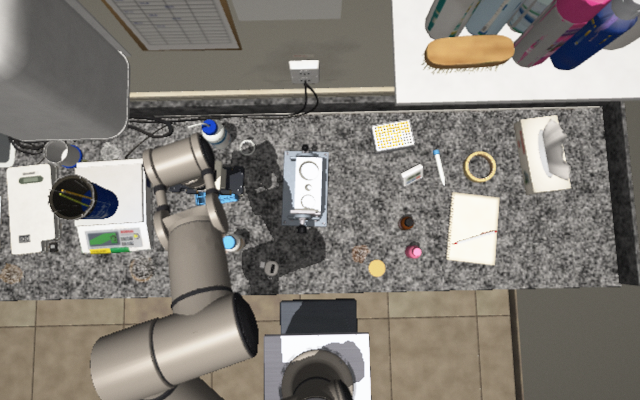

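The gripper's long side runs along the jaws, and it straddles the red cap with free space around it. Now I'll centre and go down to the cap.

Request:
{"fn": "carry_out", "kwargs": {"targets": [[[0.0025,0.004,0.01],0],[[0,0,0],0]]}}

```text
time: 2.33
tool_pos: [0.5911, 0.2746, 0.1313]
tool_rot: [-3.138, -0.0, 3.087]
contact_force: [0.5, 0.1, -0.8]
opening: 0.055
```

```bash
python3 go.py .5888 .2725 .076
```

```text
t2.33 pos [0.5911 0.2746 0.1313] rot [-3.1379 -0.0003  3.0871] F [ 0.5435  0.1063 -0.7566] op 0.05496539253993109 q [ 0.3191  0.6542  1.2707 -0.0036  1.2183 -1.196 ]
tool-frame shift [ 0.0022 -0.002   0.0553] twist None
```

Request:
{"fn": "carry_out", "kwargs": {"targets": [[[0.002,-0.002,0.02],0],[[0,0,0.02],0],[[0,0,0.014],0],[[0,0,0],0]]}}

```text
time: 2.82
tool_pos: [0.5903, 0.274, 0.0792]
tool_rot: [-3.14, 0.005, 3.089]
contact_force: [0.4, 0.8, -0.4]
opening: 0.055
```

```bash
python3 go.py .5888 .2725 .076
```

```text
t2.83 pos [0.5903 0.274  0.0792] rot [-3.14    0.0055  3.0888] F [ 0.4498  0.8396 -0.4355] op 0.05499099723244973 q [ 0.3186  0.7019  1.335  -0.0039  1.1002 -1.1976]
tool-frame shift [ 0.0015 -0.0016  0.0032] twist None
```

Request:
{"fn": "carry_out", "kwargs": {"targets": [[[0.0015,-0.0015,0.003],0],[[0,0,0],0]]}}

```text
time: 3.08
tool_pos: [0.5894, 0.2728, 0.0775]
tool_rot: [-3.141, 0.008, 3.089]
contact_force: [0.4, 0.3, -0.2]
opening: 0.055
```

Request:
{"fn": "carry_out", "kwargs": {"targets": [[[0,0,0],0],[[0,0,0],0],[[0,0,0],0],[[0,0,0],0],[[0,0,0],0]], "fingers": 1, "grip_force": 15}}

```text
time: 3.7
tool_pos: [0.5901, 0.273, 0.0788]
tool_rot: [3.142, 0.01, 3.089]
contact_force: [0.3, -0.0, -0.4]
opening: 0.0168
```

```bash
python3 go.py .5888 .2725 .18
```

```text
t3.70 pos [0.5901 0.273  0.0788] rot [3.1416 0.0096 3.0888] F [ 0.2766 -0.0165 -0.3537] op 0.016759859074865255 q [ 0.3172  0.699   1.3423 -0.0039  1.0913 -1.199 ]
tool-frame shift [ 0.0003 -0.0006 -0.1012] twist None
```

Request:
{"fn": "carry_out", "kwargs": {"targets": [[[0,0,-0.03],0],[[0,0,-0.05],0],[[0,0,-0.05],0],[[0,0,0],0]]}}

```text
time: 4.2
tool_pos: [0.5886, 0.273, 0.2115]
tool_rot: [-3.141, 0.008, 3.089]
contact_force: [0.1, 0.1, 0.4]
opening: 0.0166
```

```bash
python3 go.py .5876 .0124 .2 3.0916; python3 - <<'E'
from h import *
for n,b in(("scene",(150,180,290,310)),):
    im=eyes.read_camera(n)[:,:,::-1].copy();cv2.imwrite(f"pics/{n}2.png",im)
    cv2.imwrite(f"pics/{n}2c.png",big(im,*b,4))
E
python3 go.py .5876 .0124 .2 3.0916
```

```text
t4.20 pos [0.5886 0.273  0.2115] rot [-3.1409  0.0077  3.0888] F [0.0803 0.0563 0.4306] op 0.016575372829397465 q [ 0.3179  0.5813  1.1769 -0.0035  1.3765 -1.1994]
tool-frame shift [-0.012  -0.2603  0.0115] twist -0.0028188279016791995
t4.25 pos [0.5875 0.2726 0.2088] rot [-3.1392  0.0033  3.0888] F [ 0.0341  0.0873 -1.7887] op 0.016487632482986764 q [ 0.3179  0.5835  1.1804 -0.0035  1.3754 -1.1994]
tool-frame shift [-0.0131 -0.2599  0.0088] twist -0.0028084052546235583
```

View pics/scene2c.png

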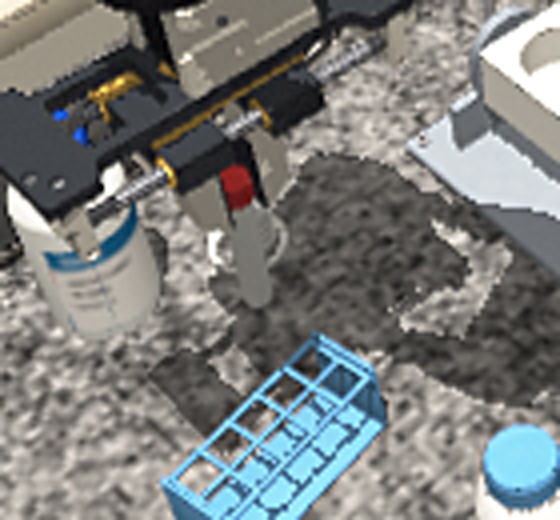

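The tube is held by its cap and hangs upright out of the rack. Carrying it over the small well.

Request:
{"fn": "carry_out", "kwargs": {"targets": [[[-0.002,-0.043,0],0],[[-0.002,-0.043,0],0],[[-0.002,-0.043,0],0],[[-0.002,-0.043,0],0],[[-0.002,-0.043,0],0],[[-0.003,-0.043,0],0],[[0,0,0],0]]}}

```text
time: 5.12
tool_pos: [0.5812, 0.007, 0.1968]
tool_rot: [-3.137, -0.017, 3.091]
contact_force: [-0.2, -0.4, -0.1]
opening: 0.0165
```

```bash
python3 go.py .5876 .0124 .145 3.0916
```

```text
t5.12 pos [0.5812 0.007  0.1968] rot [-3.1374 -0.0171  3.0908] F [-0.2277 -0.3727 -0.0653] op 0.016471407745115862 q [-0.1169  0.4788  1.3941 -0.0055  1.2855 -1.6354]
tool-frame shift [-0.0061  0.0057  0.0518] twist -0.0007749824763005897
```

Request:
{"fn": "carry_out", "kwargs": {"targets": [[[-0.006,0.006,0.02],0],[[0,0,0],0],[[0,0,0],0]]}}

```text
time: 5.5
tool_pos: [0.5858, 0.0142, 0.174]
tool_rot: [-3.139, -0.022, 3.091]
contact_force: [0.2, 0.2, -0.3]
opening: 0.0163
```

```bash
python3 go.py .5876 .0124 .172 3.0916; cat > look.py <<'E'
import sys
from h import *
tag=sys.argv[1];n=sys.argv[2];b=[int(v) for v in sys.argv[3:7]];k=int(sys.argv[7])
im=eyes.read_camera(n)[:,:,::-1].copy();cv2.imwrite(f"pics/{n}{tag}.png",im);g=big(im,*b,k);cv2.imwrite(f"pics/{n}{tag}c.png",g)
E
python3 look.py 3 scene 250 140 370 260 5;python3 go.py .5876 .0124 .172 3.0916
```

```text
t5.50 pos [0.5858 0.0142 0.174 ] rot [-3.1386 -0.0219  3.0909] F [ 0.245   0.1603 -0.2549] op 0.0163070938423219 q [-0.1043  0.5095  1.4081 -0.0044  1.2457 -1.623 ]
tool-frame shift [-0.0019 -0.0017  0.002 ] twist -0.0006765548305018854
t5.55 pos [0.5857 0.0142 0.1739] rot [-3.1387 -0.0223  3.091 ] F [0.1365 0.1153 0.5093] op 0.01658956490851751 q [-0.1042  0.5096  1.4085 -0.0044  1.2457 -1.623 ]
tool-frame shift [-0.002  -0.0017  0.0019] twist -0.000638222397788546
```

View pics/scene3c.png

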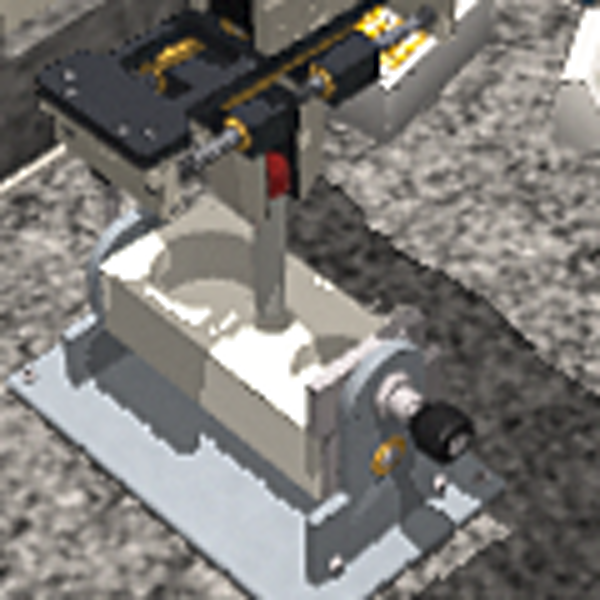

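```bash
python3 - <<'E'
from h import *
print([(proj("scene",p)-[250,140]+.5)*5-.5 for p in[(.584,.0142,.099),(.5876,.0124,.099),(.5876,.0124,.091)]])
im=cv2.imread("pics/scene3.png");g=big(im,275,175,325,225,12)
w=(.5876,.0124)
pl(g,projs("scene",circ(w,.01025,.091)),(275,175),12,(0,0,255))
pl(g,projs("scene",circ((.584,.0142),.008,.099)),(275,175),12,(0,255,0))
cv2.imwrite("pics/s3d.png",g)
E
```

```text
[array([275.69100484, 311.85691412]), array([272.99166659, 306.33695291]), array([273.45096397, 317.5927926 ])]
```

View pics/s3d.png

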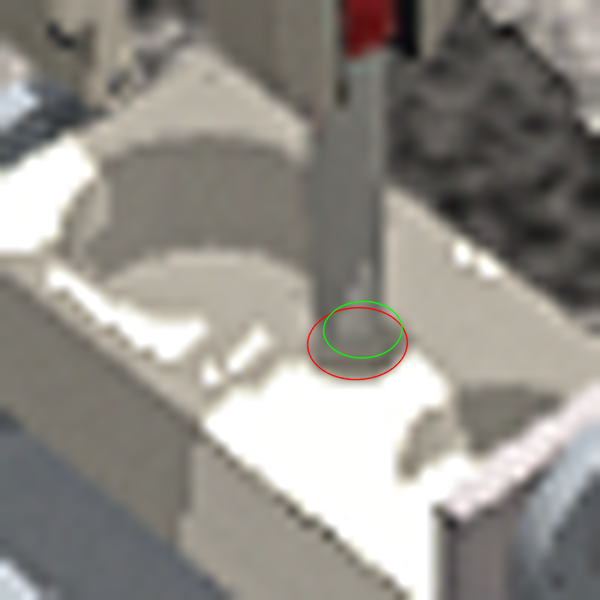

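```bash
python3 - <<'E'
from h import *
im=cv2.imread("pics/scene3.png");g=big(im,290,175,320,213,15)
g=cv2.convertScaleAbs(g,alpha=1.6,beta=-60);cv2.imwrite("pics/s3e.png",g)
E
```

```text
(no output)
```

View pics/s3e.png

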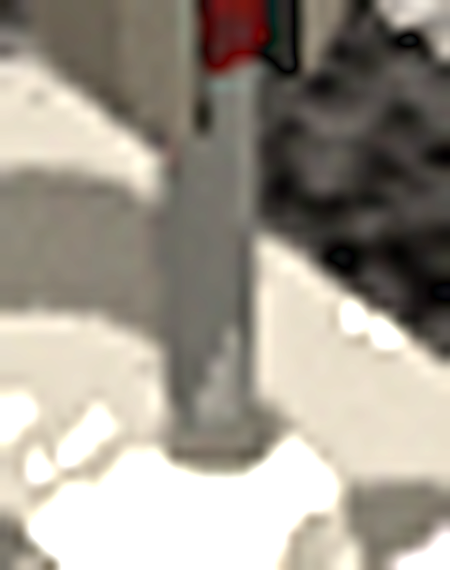

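```bash
python3 - <<'E'
from h import *
p=np.array([.5876,.0124,.095]);J=np.array([(proj("scene",p+e)-proj("scene",p))/.001 for e in np.eye(3)[:2]*.001]).T
print(J/1000,np.linalg.solve(J,[.8,.3]))
E
```

```text
[[-0.29095225 -0.28385241]
 [-0.1981576   0.21533879]] [-0.00216505 -0.00059916]
```

```bash
python3 - <<'E'
from h import *
f=lambda P:(proj("scene",P)-[290,175]+.5)*15-.5
for P in[(.5857,.0142,.183),(.5857,.0142,.140),(.5857,.0142,.110),(.5857,.0142,.099),(.5876,.0124,.183),(.5876,.0124,.140),(.5876,.0124,.110)]:print(P,f(P))
E
```

```text
(0.5857, 0.0142, 0.183) [205.206543    28.70561284]
(0.5857, 0.0142, 0.14) [213.31651404 227.5841601 ]
(0.5857, 0.0142, 0.11) [218.69460786 359.46964782]
(0.5857, 0.0142, 0.099) [220.61216799 406.49343773]
(0.5876, 0.0124, 0.183) [204.55949467  17.22848552]
(0.5876, 0.0124, 0.14) [212.67426885 216.09440846]
(0.5876, 0.0124, 0.11) [218.05603584 347.98348326]
```

The tube leans slightly in the grip: its foot is about 4 mm toward +x relative to the fingers, and 2 mm off the well. I'll shift it and lower it carefully while watching the force.

Request:
{"fn": "carry_out", "kwargs": {"targets": [[[0.002,-0.0006,0.004],0],[[0,0,0.004],0],[[0,0,0.003],0],[[0,0,0],0]]}}

```text
time: 6.05
tool_pos: [0.5834, 0.0142, 0.1634]
tool_rot: [-3.138, -0.021, 3.092]
contact_force: [0.6, -0.3, -0.4]
opening: 0.0167
```

```bash
python3 go.py .5876 .0124 .13 3.0916;python3 look.py 4 scene 290 165 325 213 12
```

```text
t6.05 pos [0.5834 0.0142 0.1634] rot [-3.1385 -0.0205  3.0919] F [ 0.5845 -0.2719 -0.3875] op 0.016692322864809945 q [-0.1047  0.5142  1.4315 -0.0045  1.2162 -1.6242]
tool-frame shift [-0.0043 -0.0015  0.0334] twist 0.00030170869009538137
```

View pics/scene4c.png

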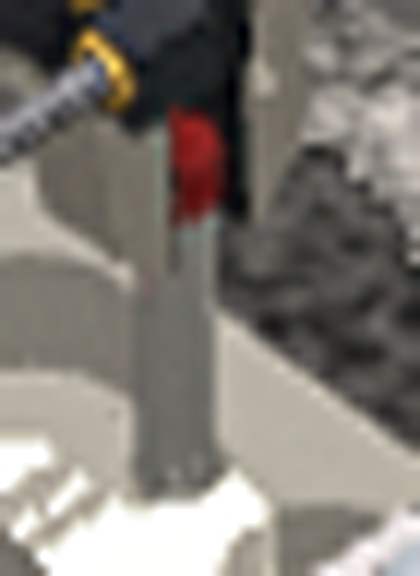

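Request:
{"fn": "carry_out", "kwargs": {"targets": [[[0,-0.001,0.005],0],[[0,0,0.005],0],[[0,0,0.005],0],[[0,0,0],0]]}}

```text
time: 6.6
tool_pos: [0.5833, 0.0129, 0.1474]
tool_rot: [-3.138, -0.02, 3.092]
contact_force: [0.1, 0.4, -1.0]
opening: 0.0166
```

```bash
python3 go.py .5876 .0124 .13 3.0916;python3 look.py 5 scene 290 165 325 213 12
```

```text
t6.60 pos [0.5833 0.0129 0.1474] rot [-3.1384 -0.02    3.0916] F [ 0.1013  0.4275 -1.0387] op 0.01661267116681367 q [-0.1069  0.5292  1.4531 -0.0046  1.1791 -1.6259]
tool-frame shift [-0.0043 -0.0002  0.0174] twist -2.876833821874314e-05
```

View pics/scene5c.png

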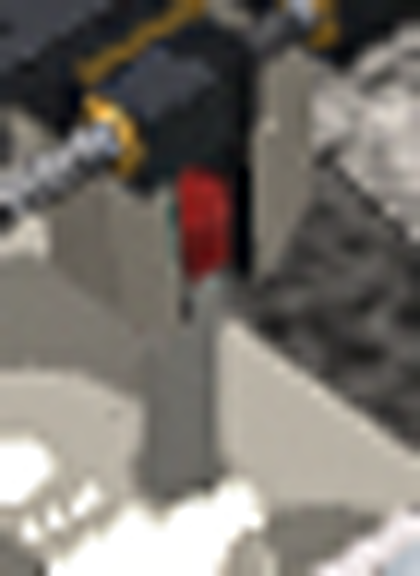

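The tube is entering the well: the cap has come down while the rim line stays put, and there is no force. Continuing.

Request:
{"fn": "carry_out", "kwargs": {"targets": [[[-0.001,0,0.005],0],[[-0.001,0,0.005],0],[[0,0,0.004],0],[[0,0,0],0]]}}

```text
time: 7.15
tool_pos: [0.5851, 0.0129, 0.1325]
tool_rot: [-3.139, -0.02, 3.092]
contact_force: [-0.4, 0.6, -0.3]
opening: 0.0164
```

```bash
python3 go.py .5876 .0124 .13 3.0916
```

```text
t7.15 pos [0.5851 0.0129 0.1325] rot [-3.1386 -0.0201  3.0917] F [-0.4044  0.5838 -0.3432] op 0.016412223286465712 q [-0.1067  0.5477  1.4655 -0.0045  1.1483 -1.6257]
tool-frame shift [-0.0025 -0.0003  0.0025] twist 7.749177958604747e-05
```

Request:
{"fn": "carry_out", "kwargs": {"targets": [[[-0.002,0,0.002],0],[[0,0,0.001],0],[[0,0,0],0]]}}

```text
time: 7.52
tool_pos: [0.5874, 0.0128, 0.1296]
tool_rot: [-3.139, -0.019, 3.092]
contact_force: [0.6, -0.9, 0.1]
opening: 0.0165
```

Request:
{"fn": "carry_out", "kwargs": {"targets": [[[0,0,0],0],[[0,0,0],0],[[0,0,0],0]], "fingers": 0.4}}

```text
time: 7.9
tool_pos: [0.5874, 0.0127, 0.1298]
tool_rot: [-3.139, -0.019, 3.092]
contact_force: [0.2, -0.2, 0.9]
opening: 0.0417
```

```bash
python3 go.py .5876 .0124 .21 3.0916;python3 look.py 6 scene 270 150 345 225 8
```

```text
t7.90 pos [0.5874 0.0127 0.1298] rot [-3.1385 -0.0192  3.0917] F [ 0.1767 -0.2029  0.8605] op 0.0416579351676969 q [-0.1065  0.554   1.4625 -0.0045  1.1441 -1.6255]
tool-frame shift [-0.0002 -0.0003 -0.0802] twist 8.677980239690797e-05
```

View pics/scene6c.png

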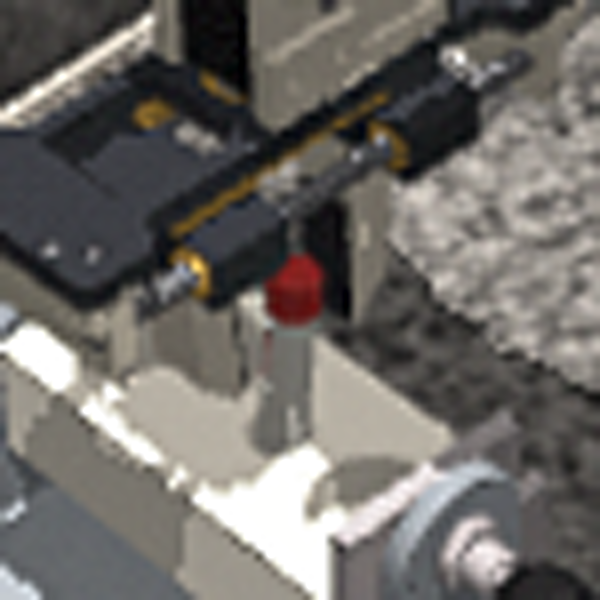

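The tube is released, standing in its well. Next, the dropper bottle.

Request:
{"fn": "carry_out", "kwargs": {"targets": [[[0,0,-0.04],0],[[0,0,-0.045],0],[[0.013,-0.042,0],0],[[0.013,-0.042,0],0],[[0.013,-0.042,0],0],[[0.013,-0.042,0],0],[[0.013,-0.042,0],0],[[0.013,-0.042,0],0],[[0.013,-0.042,0],0],[[0,0,0],0]], "fingers": 0}}

```text
time: 9.2
tool_pos: [0.4809, -0.2846, 0.2207]
tool_rot: [-3.137, -0.017, 3.094]
contact_force: [-0.2, -0.4, 0.1]
opening: 0.0919
```

```bash
python3 go.py .48 -.279 .12 3.0916
```

```text
t9.20 pos [ 0.4809 -0.2846  0.2207] rot [-3.137  -0.0174  3.094 ] F [-0.1918 -0.357   0.1291] op 0.09188648817113078 q [-0.6636  0.4167  1.427  -0.0143  1.3095 -2.1831]
tool-frame shift [0.0012 0.0056 0.1007] twist 0.0024220907691772098
```

Request:
{"fn": "carry_out", "kwargs": {"targets": [[[0.001,0.0055,0.05],0],[[0,0,0.045],0],[[0,0,0],0]]}}

```text
time: 9.57
tool_pos: [0.4797, -0.2783, 0.1248]
tool_rot: [-3.136, -0.015, 3.094]
contact_force: [0.4, 0.4, 0.8]
opening: 0.0917
```

```bash
python3 go.py .48 -.279 .027 3.0916;python3 look.py 7 scene 260 120 460 270 4
```

```text
t9.57 pos [ 0.4797 -0.2783  0.1248] rot [-3.1364 -0.0146  3.0936] F [0.407  0.3937 0.8009] op 0.09174835205181014 q [-0.6565  0.5004  1.5749 -0.0143  1.0754 -2.1725]
tool-frame shift [-0.0003 -0.0007  0.0978] twist 0.001978976153692802
```

View pics/scene7c.png

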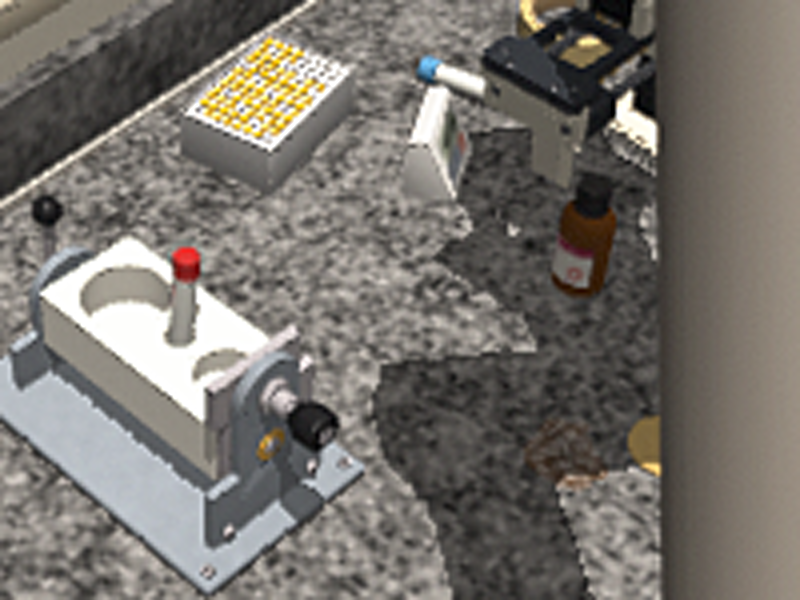

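The tube stands in the middle well and the fingers straddle the amber bottle. Going down to grip it at about 46 mm.

Request:
{"fn": "carry_out", "kwargs": {"targets": [[[0,-0.0005,0.04],0],[[0,0,0.035],0],[[0,0,0.02],0],[[0,0,0],0]]}}

```text
time: 10.12
tool_pos: [0.4874, -0.283, 0.0397]
tool_rot: [-3.125, 0.003, 3.096]
contact_force: [0.4, 0.9, -0.1]
opening: 0.0914
```

```bash
python3 go.py .48 -.279 .027 3.0916
```

```text
t10.12 pos [ 0.4874 -0.283   0.0397] rot [-3.1246  0.0033  3.0962] F [ 0.428   0.9053 -0.0939] op 0.0914498059633766 q [-0.6552  0.6162  1.6475 -0.0159  0.8655 -2.1704]
tool-frame shift [0.0075 0.0036 0.0127] twist 0.004638069144442092
```

Request:
{"fn": "carry_out", "kwargs": {"targets": [[[0.0075,0.0036,0.007],0],[[0,0,0.005],0],[[0,0,0],0]]}}

```text
time: 10.5
tool_pos: [0.4821, -0.2802, 0.0313]
tool_rot: [-3.12, 0.009, 3.097]
contact_force: [-1.4, 0.6, 0.4]
opening: 0.0919
```

```bash
python3 go.py .48 -.279 .027 3.0916
```

```text
t10.50 pos [ 0.4821 -0.2802  0.0313] rot [-3.1204  0.0092  3.097 ] F [-1.4331  0.6117  0.4308] op 0.0919359444131956 q [-0.6571  0.6174  1.6776 -0.0163  0.827  -2.1723]
tool-frame shift [0.0021 0.0011 0.0043] twist 0.0053611583721027145
```

Request:
{"fn": "carry_out", "kwargs": {"targets": [[[0.002,0.001,0.004],0],[[0,0,0],0]]}}

```text
time: 10.75
tool_pos: [0.4803, -0.2794, 0.0277]
tool_rot: [-3.12, 0.01, 3.097]
contact_force: [0.5, -0.0, 0.1]
opening: 0.0917
```

Request:
{"fn": "carry_out", "kwargs": {"targets": [[[0,0,0],0],[[0,0,0],0],[[0,0,0],0],[[0,0,0],0],[[0,0,0],0]], "fingers": 1, "grip_force": 20}}

```text
time: 11.38
tool_pos: [0.4805, -0.2796, 0.0277]
tool_rot: [-3.12, 0.01, 3.097]
contact_force: [-0.2, 0.8, -0.0]
opening: 0.0464
```

```bash
python3 go.py .5457 .0145 .21 3.0916
```

```text
t11.38 pos [ 0.4805 -0.2796  0.0277] rot [-3.1197  0.0103  3.0967] F [-0.2498  0.827  -0.0101] op 0.04639074606907273 q [-0.658   0.6201  1.6861 -0.0164  0.8145 -2.1727]
tool-frame shift [-0.0504  0.297  -0.1823] twist 0.0051475182210443116
```

Request:
{"fn": "carry_out", "kwargs": {"targets": [[[0,0,0],0],[[0,0,0],0],[[0,0,0],0]]}}

```text
time: 11.75
tool_pos: [0.4805, -0.2796, 0.0278]
tool_rot: [-3.12, 0.01, 3.097]
contact_force: [0.6, -0.6, 0.3]
opening: 0.037
```

Request:
{"fn": "carry_out", "kwargs": {"targets": [[[0,0,-0.02],0],[[0,0,-0.045],0],[[0,0,-0.045],0],[[0,0,-0.045],0],[[0,0,-0.02],0],[[0,0,0],0]]}}

```text
time: 12.5
tool_pos: [0.4782, -0.2752, 0.2068]
tool_rot: [-3.121, 0.008, 3.097]
contact_force: [-1.5, 0.2, -0.7]
opening: 0.037
```

```bash
python3 go.py .5457 .0145 .2 3.0916
```

```text
t12.50 pos [ 0.4782 -0.2752  0.2068] rot [-3.1214  0.0079  3.0967] F [-1.463   0.1605 -0.7411] op 0.03697256153831811 q [-0.6541  0.3977  1.4967 -0.0128  1.2292 -2.1758]
tool-frame shift [-0.053   0.2927  0.0068] twist 0.005081322319166581
```

Request:
{"fn": "carry_out", "kwargs": {"targets": [[[-0.0075,0.042,0],0],[[-0.0075,0.042,0],0],[[-0.0075,0.042,0],0],[[-0.0075,0.042,0],0],[[-0.0075,0.042,0],0],[[-0.0075,0.041,0],0],[[-0.0075,0.041,0],0],[[0,0,0],0]]}}

```text
time: 13.5
tool_pos: [0.5411, 0.0232, 0.1885]
tool_rot: [-3.125, -0.009, 3.094]
contact_force: [0.7, -0.6, -1.2]
opening: 0.0371
```

```bash
python3 go.py .5457 .0145 .14 3.0916
```

```text
t13.50 pos [0.5411 0.0232 0.1885] rot [-3.1252 -0.0094  3.0938] F [ 0.7439 -0.5888 -1.1941] op 0.03707102058639601 q [-0.0888  0.4115  1.5285 -0.0179  1.2105 -1.6056]
tool-frame shift [-0.005  -0.0084  0.0485] twist 0.0022037697403516354
```

Request:
{"fn": "carry_out", "kwargs": {"targets": [[[-0.005,-0.0085,0.03],0],[[0,0,0.025],0],[[0,0,0],0]]}}

```text
time: 13.88
tool_pos: [0.5434, 0.012, 0.1292]
tool_rot: [-3.124, -0.014, 3.094]
contact_force: [-0.2, 0.2, -0.4]
opening: 0.0369
```

```bash
python3 go.py .5457 .0145 .125 3.0916
```

```text
t13.88 pos [0.5434 0.012  0.1292] rot [-3.1245 -0.0143  3.0944] F [-0.2133  0.1705 -0.4392] op 0.036872750127384724 q [-0.1083  0.4799  1.5973 -0.0204  1.0778 -1.6223]
tool-frame shift [-0.0022  0.0026  0.0042] twist 0.002807021018746525
```

Request:
{"fn": "carry_out", "kwargs": {"targets": [[[-0.002,0.0025,0.003],0],[[0,0,0],0]]}}

```text
time: 14.12
tool_pos: [0.546, 0.0135, 0.1268]
tool_rot: [-3.124, -0.013, 3.093]
contact_force: [0.2, 0.3, -1.1]
opening: 0.0367
```

```bash
python3 go.py .5457 .0145 .1 3.0916; python3 look.py 8 scene 280 150 350 220 8; python3 - <<'E'
from h import *
from cell import monitor
s=monitor.observe();p=s["tool_pos"];print(p)
im=cv2.imread("pics/scene8.png");o=(280,150);g=big(im,280,150,350,220,8)
w=(.5457,.0145);pl(g,projs("scene",circ(w,.02075,.091)),o,8,(0,0,255))
f=(p[0]-.0005,p[1]);pl(g,projs("scene",circ(f,.019,p[2]-.0275)),o,8,(0,255,0));pl(g,projs("scene",circ(f,.019,p[2]+.029)),o,8,(0,255,255))
cv2.imwrite("pics/s8d.png",g)
E
```

```text
t14.12 pos [0.546  0.0135 0.1268] rot [-3.1242 -0.0133  3.0934] F [ 0.2148  0.3144 -1.0508] op 0.03672281750855461 q [-0.1049  0.4865  1.5933 -0.0206  1.0742 -1.6177]
tool-frame shift [0.0003 0.0009 0.0268] twist 0.0017867976146885844
[0.5461566  0.01349009 0.12707332]
```

View pics/s8d.png

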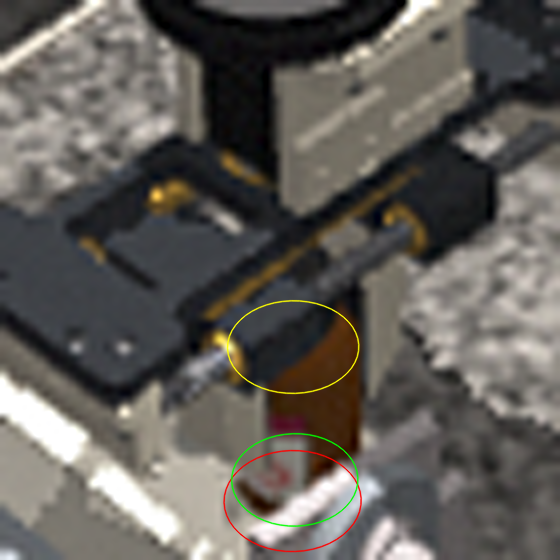

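The bottle's outline matches the prediction, and its foot is over the well centre within about 1 mm. Lowering.

Request:
{"fn": "carry_out", "kwargs": {"targets": [[[0,0.0008,0.005],0],[[0,0,0.005],0],[[0,0,0.004],0],[[0,0,0],0]]}}

```text
time: 14.68
tool_pos: [0.5465, 0.0141, 0.1132]
tool_rot: [-3.124, -0.011, 3.094]
contact_force: [0.8, -1.0, 0.1]
opening: 0.0367
```

```bash
python3 go.py .5457 .0145 .0965 3.0916
```

```text
t14.68 pos [0.5465 0.0141 0.1132] rot [-3.124  -0.0106  3.0937] F [ 0.7901 -0.9584  0.147 ] op 0.03670854757218292 q [-0.1037  0.5023  1.6095 -0.0211  1.0395 -1.6159]
tool-frame shift [0.0008 0.0003 0.0167] twist 0.002137327170232517
```

Request:
{"fn": "carry_out", "kwargs": {"targets": [[[0.0008,0,0.005],0],[[0,0,0.005],0],[[0,0,0.004],0],[[0,0,0],0]]}}

```text
time: 15.18
tool_pos: [0.5461, 0.0139, 0.0985]
tool_rot: [-3.124, -0.009, 3.094]
contact_force: [0.8, 0.4, -0.5]
opening: 0.0366
```

```bash
python3 go.py .5457 .0145 .0965 3.0916;  python3 look.py 9 scene 280 150 350 220 8
```

```text
t15.18 pos [0.5461 0.0139 0.0985] rot [-3.1241 -0.0091  3.0937] F [ 0.8361  0.4391 -0.4913] op 0.036631501195019615 q [-0.1042  0.5195  1.6276 -0.0213  1.0027 -1.6156]
tool-frame shift [0.0004 0.0005 0.002 ] twist 0.0020735132158744563
```

View pics/scene9c.png

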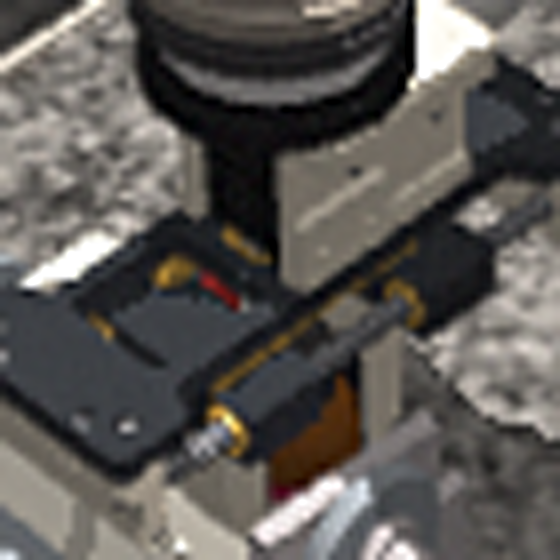

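Request:
{"fn": "carry_out", "kwargs": {"targets": [[[0,0,0.0015],0],[[0,0,0],0]]}}

```text
time: 15.48
tool_pos: [0.5461, 0.0139, 0.0971]
tool_rot: [-3.124, -0.009, 3.094]
contact_force: [-0.3, 0.3, -0.4]
opening: 0.0368
```

Request:
{"fn": "carry_out", "kwargs": {"targets": [[[0,0,0],0],[[0,0,0],0]], "fingers": 0.4}}

```text
time: 15.72
tool_pos: [0.5459, 0.0139, 0.0972]
tool_rot: [-3.124, -0.009, 3.094]
contact_force: [-0.7, 0.6, 0.0]
opening: 0.052
```

Request:
{"fn": "carry_out", "kwargs": {"targets": [[[0,0,-0.02],0],[[0,0,-0.03],0],[[0,0,-0.03],0],[[0,0,-0.04],0],[[0,0,0],0]]}}

```text
time: 16.35
tool_pos: [0.5463, 0.0159, 0.2204]
tool_rot: [-3.124, -0.012, 3.094]
contact_force: [0.6, 0.1, -0.3]
opening: 0.0553
```

```bash
python3 go.py .4315 .241 .19 3.0916;  python3 look.py 10 scene 270 150 350 230 7
```

```text
t16.35 pos [0.5463 0.0159 0.2204] rot [-3.1237 -0.0119  3.0937] F [ 0.6253  0.1082 -0.3406] op 0.055308765075980974 q [-0.1004  0.3943  1.4628 -0.0192  1.2955 -1.618 ]
tool-frame shift [0.1259 0.2191 0.0304] twist 0.00205989556945374
```

View pics/scene10c.png

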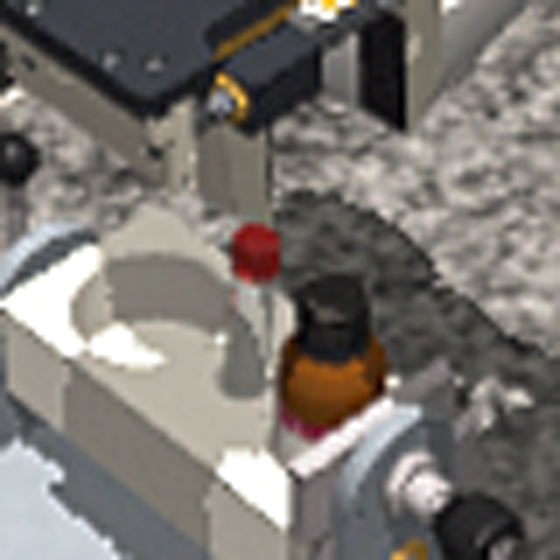

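Dropper bottle and tube are both seated. Next, the white bottle.

Request:
{"fn": "carry_out", "kwargs": {"targets": [[[0.021,0.0365,0],0],[[0.021,0.0365,0],0],[[0.021,0.0365,0],0],[[0.021,0.0365,0],0],[[0.021,0.0365,0],0],[[0.021,0.0365,0],0],[[0,0,0],0]], "fingers": 0}}

```text
time: 17.27
tool_pos: [0.4213, 0.2453, 0.2066]
tool_rot: [-3.119, -0.034, 3.091]
contact_force: [0.4, -1.2, 0.4]
opening: 0.0922
```

```bash
python3 go.py .4315 .241 .14 3.0916
```

```text
t17.27 pos [0.4213 0.2453 0.2066] rot [-3.1192 -0.0337  3.0907] F [ 0.3842 -1.161   0.4229] op 0.0922081517761513 q [ 0.3742  0.3152  1.6231 -0.0069  1.2432 -1.1438]
tool-frame shift [-0.0104 -0.0037  0.0666] twist -0.0008638091808967907
```

Request:
{"fn": "carry_out", "kwargs": {"targets": [[[-0.0105,-0.004,0],0],[[0,0,0.045],0],[[0,0,0],0]]}}

```text
time: 17.65
tool_pos: [0.432, 0.2369, 0.159]
tool_rot: [-3.117, -0.035, 3.089]
contact_force: [0.4, -0.4, 0.1]
opening: 0.0918
```

```bash
python3 go.py .4315 .241 .056 3.0916; python3 look.py 11 scene 200 200 400 350 4
```

```text
t17.65 pos [0.432  0.2369 0.159 ] rot [-3.1173 -0.035   3.0891] F [ 0.4135 -0.4201  0.1443] op 0.0918274147437022 q [ 0.3514  0.3753  1.6772 -0.0095  1.1309 -1.1631]
tool-frame shift [0.0007 0.0041 0.103 ] twist -0.0024861781367424562
```

View pics/scene11c.png

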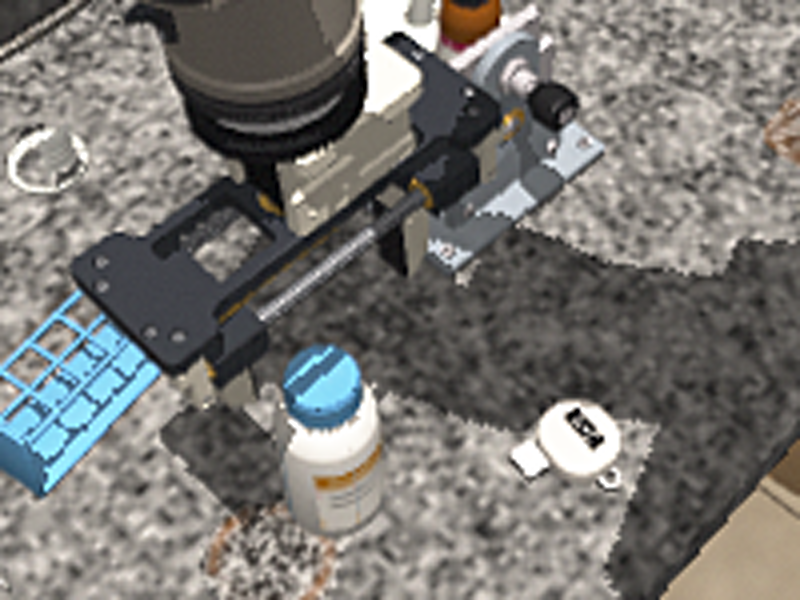

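Request:
{"fn": "carry_out", "kwargs": {"targets": [[[0.0005,0.004,0.02],0],[[0,0,0.04],0],[[0,0,0.025],0],[[0,0,0],0]]}}

```text
time: 18.2
tool_pos: [0.4392, 0.2392, 0.0813]
tool_rot: [-3.124, -0.018, 3.085]
contact_force: [0.7, 1.1, -0.3]
opening: 0.0917
```

```bash
python3 go.py .4315 .241 .058 3.0916
```

```text
t18.20 pos [0.4392 0.2392 0.0813] rot [-3.1241 -0.0176  3.0849] F [ 0.6513  1.1228 -0.3269] op 0.09167390846015881 q [ 0.3512  0.4801  1.7624 -0.0114  0.9222 -1.1561]
tool-frame shift [0.0077 0.0014 0.0233] twist -0.00666737440558185
```

Request:
{"fn": "carry_out", "kwargs": {"targets": [[[0.0075,0.0015,0.012],-0.006],[[0,0,0.009],0],[[0,0,0],0]]}}

```text
time: 18.58
tool_pos: [0.4337, 0.2413, 0.0626]
tool_rot: [-3.127, -0.012, 3.091]
contact_force: [-0.4, 0.2, 0.2]
opening: 0.092
```

```bash
python3 go.py .4315 .241 .058 3.0916
```

```text
t18.57 pos [0.4337 0.2413 0.0626] rot [-3.1266 -0.0119  3.0907] F [-0.4299  0.1562  0.1552] op 0.0920205553941977 q [ 0.3591  0.5002  1.7951 -0.0118  0.8632 -1.1531]
tool-frame shift [ 0.0022 -0.0004  0.0046] twist -0.000944519052958448
```

Request:
{"fn": "carry_out", "kwargs": {"targets": [[[0.002,0,0.004],0],[[0,0,0],0]]}}

```text
time: 18.82
tool_pos: [0.4319, 0.2416, 0.059]
tool_rot: [-3.127, -0.011, 3.091]
contact_force: [0.7, -0.3, -0.7]
opening: 0.0916
```

Request:
{"fn": "carry_out", "kwargs": {"targets": [[[0,0,0],0],[[0,0,0],0],[[0,0,0],0],[[0,0,0],0],[[0,0,0],0],[[0,0,0],0]], "fingers": 1, "grip_force": 25}}

```text
time: 19.58
tool_pos: [0.4322, 0.2417, 0.0594]
tool_rot: [-3.127, -0.01, 3.091]
contact_force: [0.1, -0.2, -0.1]
opening: 0.0529
```

```bash
python3 go.py .4315 .241 .058 3.0916; python3 look.py 12 scene 200 200 400 350 4
```

```text
t19.57 pos [0.4322 0.2417 0.0594] rot [-3.1273 -0.0101  3.0909] F [ 0.0622 -0.1788 -0.0617] op 0.052918850032269774 q [ 0.3608  0.5029  1.8025 -0.012   0.8511 -1.1513]
tool-frame shift [ 0.0007 -0.0007  0.0014] twist -0.0007169288162258702
```

View pics/scene12c.png

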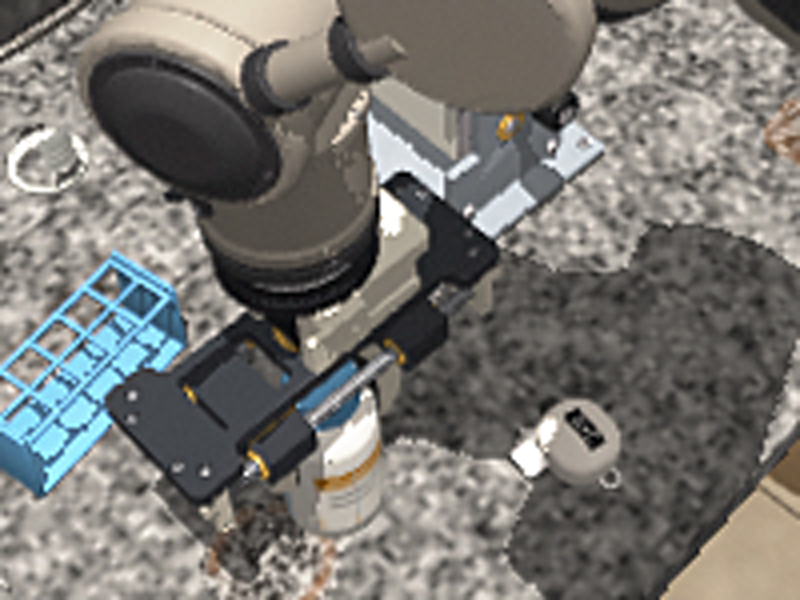

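Request:
{"fn": "carry_out", "kwargs": {"targets": [[[0,0,-0.02],0],[[0,0,-0.045],0],[[0,0,-0.045],0],[[0,0,-0.045],0],[[0,0,-0.025],0],[[0,0,0],0]]}}

```text
time: 20.38
tool_pos: [0.4332, 0.2439, 0.2432]
tool_rot: [-3.126, -0.014, 3.091]
contact_force: [0.1, -0.4, -1.4]
opening: 0.0527
```

```bash
python3 go.py .6376 .0099 .23 3.0916
```

```text
t20.38 pos [0.4332 0.2439 0.2432] rot [-3.1259 -0.0141  3.0907] F [ 0.0813 -0.3587 -1.3701] op 0.05265795565568902 q [ 0.3642  0.2898  1.553  -0.009   1.318  -1.1536]
tool-frame shift [-0.2158 -0.2235  0.0132] twist -0.0008626937363831466
```

Request:
{"fn": "carry_out", "kwargs": {"targets": [[[-0.03,-0.031,0],0],[[-0.03,-0.032,0],0],[[-0.031,-0.032,0],0],[[-0.031,-0.032,0],0],[[-0.031,-0.032,0],0],[[-0.031,-0.032,0],0],[[-0.031,-0.032,0],0],[[0,0,0],0]]}}

```text
time: 21.38
tool_pos: [0.6373, 0.0033, 0.2251]
tool_rot: [-3.125, -0.037, 3.093]
contact_force: [-1.5, -0.0, -1.3]
opening: 0.0526
```

```bash
python3 go.py .6376 .0099 .165 3.0916
```

```text
t21.38 pos [0.6373 0.0033 0.2251] rot [-3.1253 -0.0372  3.0931] F [-1.4508 -0.0033 -1.2562] op 0.05257898340788157 q [-0.1058  0.5787  1.1451 -0.0185  1.4541 -1.6259]
tool-frame shift [0.0001 0.0066 0.0601] twist 0.0014813255091166155
```

Request:
{"fn": "carry_out", "kwargs": {"targets": [[[-0.0015,0.0065,0.02],0],[[0,0,0.04],0],[[0,0,0],0]]}}

```text
time: 21.75
tool_pos: [0.6339, 0.0104, 0.1586]
tool_rot: [-3.127, -0.045, 3.093]
contact_force: [0.2, -0.2, 0.2]
opening: 0.0526
```

```bash
python3 go.py .6396 .0099 .16 3.0916
```

```text
t21.75 pos [0.6339 0.0104 0.1586] rot [-3.1267 -0.0454  3.0929] F [ 0.1917 -0.2101  0.1647] op 0.05255249070496498 q [-0.0959  0.6238  1.2496 -0.0176  1.3129 -1.6134]
tool-frame shift [-0.0057 -0.0002 -0.0014] twist 0.0012569498664496415
```

Request:
{"fn": "carry_out", "kwargs": {"targets": [[[-0.0065,-0.0005,0],0],[[0,0,0],0],[[0,0,0],0]]}}

```text
time: 22.12
tool_pos: [0.642, 0.0104, 0.1616]
tool_rot: [-3.127, -0.041, 3.094]
contact_force: [0.1, 0.2, -1.1]
opening: 0.0527
```

```bash
python3 go.py .6404 .0099 .155 3.0916; python3 look.py 13 scene 250 130 350 220 6; cat > ov.py <<'E'
from h import *
s=monitor.observe();p=s["tool_pos"];print(p,s["tool_rot"])
im=cv2.imread("pics/scene13.png");o=(250,130);g=big(im,250,130,350,220,6)
w=(.6376,.0099);pl(g,projs("scene",circ(w,.02925,.091)),o,6,(0,0,255))
f=(p[0]-.0028,p[1]);pl(g,projs("scene",circ(f,.027,p[2]-.0594)),o,6,(0,255,0));pl(g,projs("scene",circ((p[0],p[1]),.027,p[2]+.0206)),o,6,(0,255,255))
cv2.imwrite("pics/s13d.png",g)
E
python3 ov.py
```

```text
t22.12 pos [0.642  0.0104 0.1616] rot [-3.1267 -0.0407  3.094 ] F [ 0.057   0.1656 -1.1174] op 0.05273236890508401 q [-0.0947  0.6337  1.2224 -0.0173  1.3255 -1.6137]
tool-frame shift [ 0.0016 -0.0005  0.0066] twist 0.0023512554663462915
[0.64208338 0.01032397 0.16163594] [-3.12666769 -0.04049806  3.09392411]
```

View pics/s13d.png

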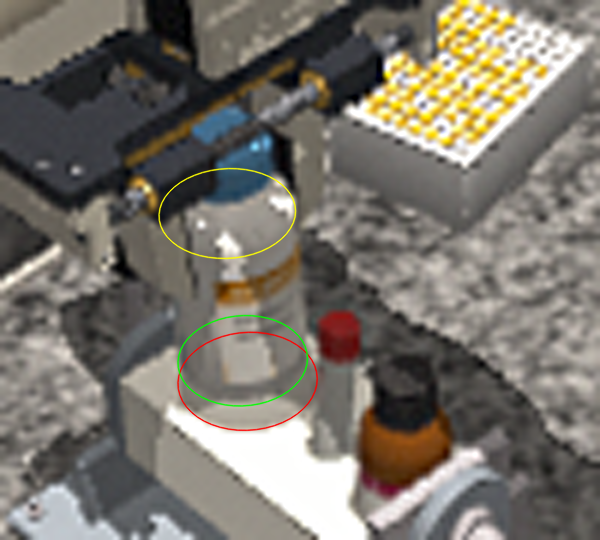

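The white bottle's foot (crop (243,360), green) sits over the large well (red) within about 1.5 mm. Lowering.

Request:
{"fn": "carry_out", "kwargs": {"targets": [[[0.0012,-0.0005,0.005],0],[[0,0,0.006],0],[[0,0,0.006],0],[[0,0,0],0]]}}

```text
time: 22.68
tool_pos: [0.6399, 0.0095, 0.144]
tool_rot: [-3.127, -0.04, 3.094]
contact_force: [0.6, -0.0, -0.8]
opening: 0.0527
```

```bash
python3 go.py .64 .0099 .1144 3.0916
```

```text
t22.68 pos [0.6399 0.0095 0.144 ] rot [-3.1266 -0.04    3.0937] F [ 0.557  -0.0068 -0.8266] op 0.052660056038794034 q [-0.0963  0.644   1.2536 -0.0176  1.2833 -1.6142]
tool-frame shift [-0.0001  0.0004  0.0296] twist 0.002142704260088557
```

Request:
{"fn": "carry_out", "kwargs": {"targets": [[[0,0,0.006],0],[[0,0,0.006],0],[[0,0,0.006],0],[[0,0,0],0]]}}

```text
time: 23.18
tool_pos: [0.639, 0.0093, 0.1245]
tool_rot: [-3.127, -0.04, 3.094]
contact_force: [0.9, -0.7, -1.5]
opening: 0.0525
```

```bash
python3 go.py .639 .0099 .1144 3.0916
```

```text
t23.18 pos [0.639  0.0093 0.1245] rot [-3.1267 -0.0405  3.0937] F [ 0.9479 -0.6926 -1.5109] op 0.05252733682246133 q [-0.0968  0.6605  1.2796 -0.0178  1.2412 -1.6139]
tool-frame shift [0.0001 0.0006 0.0101] twist 0.0020707370402108793
```

Request:
{"fn": "carry_out", "kwargs": {"targets": [[[0,0.0005,0.004],0],[[0,0,0.004],0],[[0,0,0],0]]}}

```text
time: 23.55
tool_pos: [0.6389, 0.0097, 0.1161]
tool_rot: [-3.127, -0.04, 3.094]
contact_force: [-0.1, 0.5, -1.7]
opening: 0.0523
```

```bash
python3 go.py .639 .0099 .1144 3.0916; python3 look.py 14 scene 250 130 350 220 6
```

```text
t23.55 pos [0.6389 0.0097 0.1161] rot [-3.1266 -0.0401  3.0937] F [-0.1352  0.5361 -1.6818] op 0.0523416727632604 q [-0.0962  0.668   1.2901 -0.018   1.2229 -1.613 ]
tool-frame shift [-0.0001  0.0002  0.0017] twist 0.0021260399160230037
```

View pics/scene14c.png

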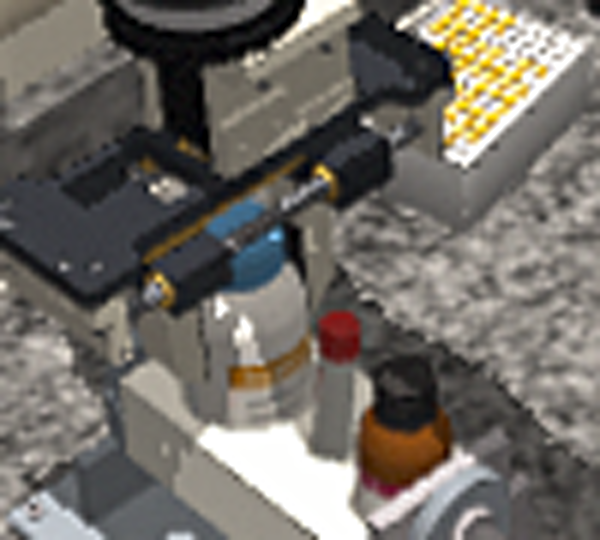

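Request:
{"fn": "carry_out", "kwargs": {"targets": [[[0,0,0.001],0],[[0,0,0],0]]}}

```text
time: 23.85
tool_pos: [0.6392, 0.0096, 0.1156]
tool_rot: [-3.127, -0.039, 3.094]
contact_force: [-0.7, -0.0, -1.7]
opening: 0.0524
```

Request:
{"fn": "carry_out", "kwargs": {"targets": [[[0,0,0],0],[[0,0,0],0],[[0,0,0],0],[[0,0,0],0]], "fingers": 0}}

```text
time: 24.35
tool_pos: [0.6396, 0.0096, 0.1164]
tool_rot: [-3.127, -0.038, 3.094]
contact_force: [-0.7, -0.1, 0.7]
opening: 0.0881
```

Request:
{"fn": "carry_out", "kwargs": {"targets": [[[0,0,-0.02],0],[[0,0,-0.03],0],[[0,0,-0.04],0],[[0,0,-0.04],0],[[0,0,0],0]]}}

```text
time: 24.98
tool_pos: [0.6445, 0.0114, 0.2497]
tool_rot: [-3.127, -0.039, 3.094]
contact_force: [1.4, -0.5, -0.5]
opening: 0.0916
```

```bash
python3 - <<'E'
from h import *
# knob grip world, home
print(mx((.5962,.024),-.05,(-.1345,0,.12)))
E
python3 look.py 15 scene 250 130 350 230 6; python3 go.py .4619 .0307 .21 3.0916
```

```text
[0.46186809 0.0307222  0.12      ]
t25.02 pos [0.6435 0.0115 0.2474] rot [-3.1268 -0.0429  3.0937] F [-0.1672 -0.0135 -1.2608] op 0.09190436327019146 q [-0.0929  0.584   1.0758 -0.0167  1.524  -1.6149]
tool-frame shift [0.1823 0.0101 0.0374] twist 0.0020624525012022943
```

View pics/scene15c.png

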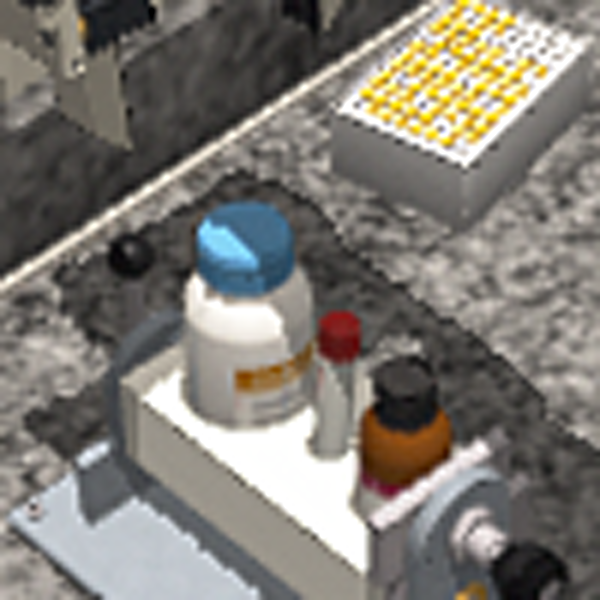

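All three stand in their wells. I'll verify that they're fully down by overlaying the predicted cap tops.

```bash
python3 - <<'E'
from h import *
im=cv2.imread("pics/scene15.png");o=(250,130);g=big(im,250,130,350,230,6)
for x,r,z in((.042,.02,.174),(-.008,.009,.153),(-.05,.0125,.160)):
    w=mx((.5962,.024),-.05,(x,-.012,z));pl(g,projs("scene",circ(w,r,z)),o,6,(0,255,0))
cv2.imwrite("pics/s15d.png",g)
E
```

```text
(no output)
```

View pics/s15d.png

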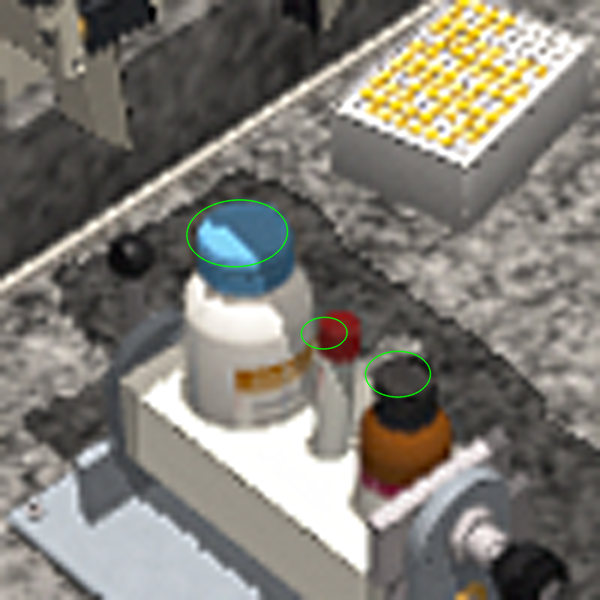

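Heights agree with all three fully seated. The tube leans within its well's play, toward -y. Now to the knob.

Request:
{"fn": "carry_out", "kwargs": {"targets": [[[0.02,0.001,0],0],[[0.02,0.001,0],0],[[0.02,0.001,0],0],[[0.02,0.001,0],0],[[0.02,0.001,0],0],[[0.02,0.001,0],0],[[0.02,0.001,0],0],[[0.02,0.001,0],0],[[0.02,0.002,0],0],[[0,0,0],0]]}}

```text
time: 26.28
tool_pos: [0.4514, 0.031, 0.242]
tool_rot: [-3.128, -0.07, 3.093]
contact_force: [-0.2, 0.3, 0.8]
opening: 0.0917
```

```bash
python3 go.py .4615 .031 .15 3.0916
```

```text
t26.27 pos [0.4514 0.031  0.242 ] rot [-3.128  -0.0696  3.0932] F [-0.1731  0.3007  0.8346] op 0.09168343848438777 q [-0.0894  0.2381  1.6298 -0.0168  1.3427 -1.6078]
tool-frame shift [-0.0101  0.0005  0.092 ] twist 0.0015642659808472459
```

The tool has picked up a 4° lean from the fast moves. Fast descents took it out before, so I'll do that here above the knob.

Request:
{"fn": "carry_out", "kwargs": {"targets": [[[-0.009,0,0],0],[[0,0,0.05],0],[[0,0,0.05],0],[[0,0,0],0]]}}

```text
time: 26.78
tool_pos: [0.4581, 0.0288, 0.138]
tool_rot: [-3.128, -0.067, 3.093]
contact_force: [-0.2, 0.6, -0.1]
opening: 0.0919
```

```bash
python3 go.py .4615 .031 .14 3.0916
```

```text
t26.77 pos [0.4581 0.0288 0.138 ] rot [-3.1279 -0.0672  3.0926] F [-0.1569  0.621  -0.086 ] op 0.09193720888504152 q [-0.0928  0.3594  1.7728 -0.0188  1.0761 -1.6056]
tool-frame shift [-0.0033  0.0024 -0.002 ] twist 0.0009988212463687418
```

The lean lies within the pad planes, parallel to the knob's axis, so it doesn't affect the pinch, and body clearance still holds (0.164 m against 0.160 m). Going down onto the knob.

Request:
{"fn": "carry_out", "kwargs": {"targets": [[[-0.0035,0.0022,0.006],0],[[-0.001,0,0.012],0],[[-0.001,0,0.012],0],[[0,0,0],0]]}}

```text
time: 27.28
tool_pos: [0.4662, 0.0302, 0.1093]
tool_rot: [-3.128, -0.06, 3.093]
contact_force: [0.8, -0.5, 0.0]
opening: 0.0916
```

```bash
python3 go.py .4606 .0307 .101 3.0916;python3 look.py 16 scene 250 130 390 270 4
```

```text
t27.27 pos [0.4662 0.0302 0.1093] rot [-3.1276 -0.06    3.0926] F [ 0.8439 -0.5167  0.0255] op 0.09160478274754966 q [-0.0884  0.408   1.7912 -0.0194  1.0019 -1.5997]
tool-frame shift [0.0056 0.0002 0.0083] twist 0.0010091215375327423
```

View pics/scene16c.png

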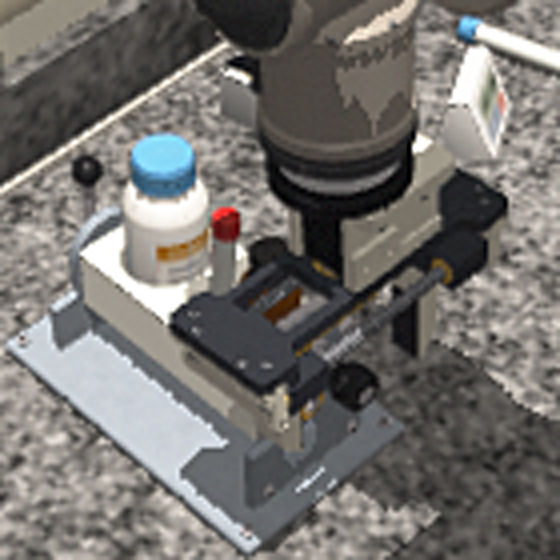

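Request:
{"fn": "carry_out", "kwargs": {"targets": [[[0.0055,0,0.003],0],[[0,0,0.005],0],[[0,0,0],0]]}}

```text
time: 27.7
tool_pos: [0.4604, 0.0303, 0.1024]
tool_rot: [-3.128, -0.058, 3.093]
contact_force: [0.3, 0.5, 0.4]
opening: 0.0918
```

```bash
python3 go.py .4606 .0307 .101 3.0916
```

```text
t27.70 pos [0.4604 0.0303 0.1024] rot [-3.1275 -0.0576  3.0926] F [0.2833 0.5278 0.4455] op 0.09176449909426979 q [-0.0892  0.4078  1.8162 -0.0198  0.9747 -1.5998]
tool-frame shift [-0.0002  0.0004  0.0014] twist 0.000984105350762654
```

Request:
{"fn": "carry_out", "kwargs": {"targets": [[[0,0,0.001],0],[[0,0,0],0],[[0,0,0],0],[[0,0,0],0],[[0,0,0],0],[[0,0,0],0],[[0,0,0],0],[[0,0,0],0]], "fingers": 1, "grip_force": 30}}

```text
time: 28.7
tool_pos: [0.4607, 0.0314, 0.1016]
tool_rot: [-3.13, -0.057, 3.092]
contact_force: [1.0, 5.4, 1.0]
opening: 0.0245
```

```bash
python3 go.py .4606 .0307 .101 3.0916;python3 look.py 17 scene 250 130 390 270 4
```

```text
t28.70 pos [0.4607 0.0314 0.1016] rot [-3.1297 -0.0569  3.0919] F [1.0439 5.4382 0.996 ] op 0.024536953655771136 q [-0.0882  0.4091  1.8169 -0.0171  0.972  -1.5997]
tool-frame shift [ 0.     -0.0007  0.0006] twist 0.0003129676525914782
```

View pics/scene17c.png

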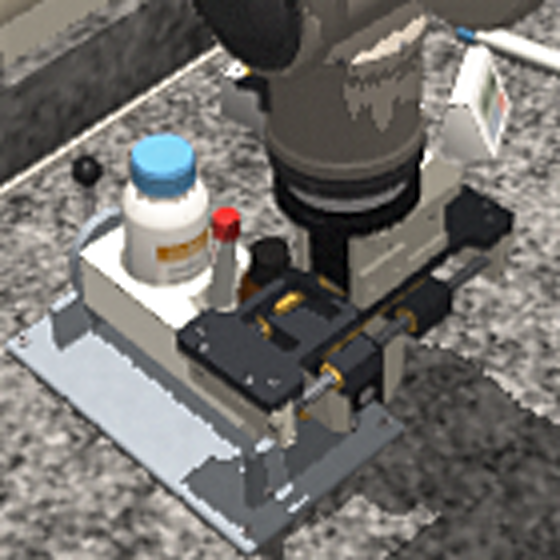

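The knob is pinched (24.5 mm opening). I'll grip firmly and pull along the mixer's -x.

Request:
{"fn": "carry_out", "kwargs": {"targets": [[[0,0.0007,0],0],[[0,0,0],0],[[0.003,0,0],0],[[0.003,0,0],0],[[0,0,0],0]], "fingers": 1, "grip_force": 58}}

```text
time: 29.38
tool_pos: [0.4595, 0.0316, 0.1017]
tool_rot: [-3.129, -0.046, 3.091]
contact_force: [5.2, -0.2, -5.1]
opening: 0.0238
```

```bash
python3 go.py .4467 .032 .101 3.0916
```

```text
t29.38 pos [0.4595 0.0316 0.1017] rot [-3.1291 -0.0456  3.091 ] F [ 5.2396 -0.2103 -5.0511] op 0.023834873754196566 q [-0.0881  0.4016  1.8289 -0.0174  0.9562 -1.5983]
tool-frame shift [ 0.0128 -0.0002  0.0007] twist -0.0005543902191411654
```

Request:
{"fn": "carry_out", "kwargs": {"targets": [[[0.008,0,0.002],0],[[0.008,0,0.002],0],[[0.008,0,0.002],0]]}}

```text
time: 29.75
tool_pos: [0.4478, 0.0322, 0.1015]
tool_rot: [-3.13, -0.015, 3.09]
contact_force: [9.9, 1.3, 4.2]
opening: 0.0236
```

```bash
python3 go.py .4467 .032 .101 3.0916
```

```text
t29.75 pos [0.4478 0.0322 0.1015] rot [-3.1298 -0.0153  3.09  ] F [9.8591 1.2739 4.1705] op 0.023648020854893478 q [-0.0904  0.3689  1.8844 -0.0158  0.9032 -1.5999]
tool-frame shift [ 0.0011 -0.0002  0.0005] twist -0.0015591820596299044
```

Request:
{"fn": "carry_out", "kwargs": {"targets": [[[0.009,0,0],0],[[0.009,0,0],0]]}}

```text
time: 30.0
tool_pos: [0.4476, 0.0322, 0.1026]
tool_rot: [-3.131, 0.025, 3.088]
contact_force: [38.4, 2.2, -44.4]
opening: 0.0238
```

```bash
python3 go.py .4467 .032 .101 3.0916;python3 look.py 18 scene 220 110 390 260 4
```

```text
t30.00 pos [0.4476 0.0322 0.1026] rot [-3.1311  0.0254  3.0881] F [ 38.3622   2.1551 -44.4419] op 0.02384961329913914 q [-0.0924  0.3472  1.9168 -0.0127  0.8519 -1.6014]
tool-frame shift [ 0.0009 -0.0002  0.0016] twist -0.00350974245005764
```

View pics/scene18c.png

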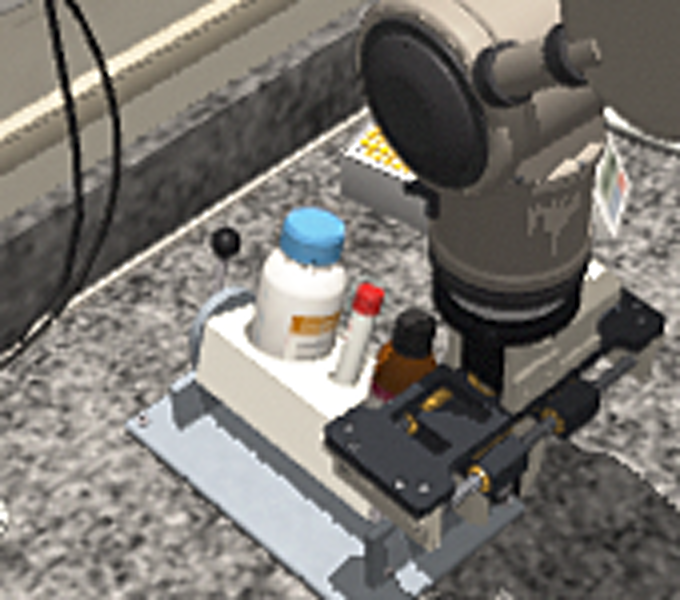

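Request:
{"fn": "carry_out", "kwargs": {"targets": [[[0.004,0,0.001],0]]}}

```text
time: 30.18
tool_pos: [0.4485, 0.0321, 0.102]
tool_rot: [-3.131, 0.036, 3.088]
contact_force: [9.8, 2.7, 0.9]
opening: 0.0239
```

```bash
python3 go.py .4467 .032 .101 3.0916
```

```text
t30.18 pos [0.4485 0.0321 0.102 ] rot [-3.1314  0.0364  3.0876] F [9.7679 2.6585 0.8918] op 0.023937871430299257 q [-0.0929  0.3443  1.9242 -0.0118  0.8363 -1.6018]
tool-frame shift [ 0.0018 -0.0002  0.001 ] twist -0.004019995845160551
```

Request:
{"fn": "carry_out", "kwargs": {"targets": [[[0.006,0,0.001],0]]}}

```text
time: 30.3
tool_pos: [0.4482, 0.0322, 0.1021]
tool_rot: [-3.132, 0.049, 3.087]
contact_force: [16.7, 1.0, -5.6]
opening: 0.0241
```

```bash
python3 go.py .4467 .032 .101 3.0916
```

```text
t30.30 pos [0.4482 0.0322 0.1021] rot [-3.1318  0.049   3.0871] F [16.7062  0.9853 -5.5712] op 0.024090495403410527 q [-0.0936  0.3379  1.9352 -0.0108  0.8192 -1.6024]
tool-frame shift [ 0.0015 -0.0002  0.0011] twist -0.004517857658838498
```

At the stop with 16.7 N, against the spring's 10 N. I'll hold this target, using camera calls to let time pass, and check for drift.

```bash
python3 - <<'E'
from h import *
for i in range(24):
    im=eyes.read_camera("scene")
    if i%6==5:
        s=monitor.observe();print(round(s["time"],2),s["tool_pos"].round(4),s["tool_rot"].round(4),s["contact_force"].round(1),round(s["opening"],4))
im=im[:,:,::-1].copy();cv2.imwrite("pics/scene19.png",im);cv2.imwrite("pics/scene19c.png",big(im,220,110,390,260,4))
E
```

```text
30.6 [0.4482 0.0322 0.1021] [-3.1317  0.0489  3.0871] [17.4  1.4 -7.9] 0.0239
30.9 [0.4482 0.0322 0.1021] [-3.1317  0.0488  3.0871] [17.5  1.8 -7.4] 0.0241
31.2 [0.4482 0.0322 0.1021] [-3.1317  0.049   3.0871] [17.4  1.9 -8.1] 0.024
31.5 [0.4482 0.0322 0.1021] [-3.1318  0.0489  3.0871] [16.9  2.7 -8.5] 0.024
```

View pics/scene19c.png

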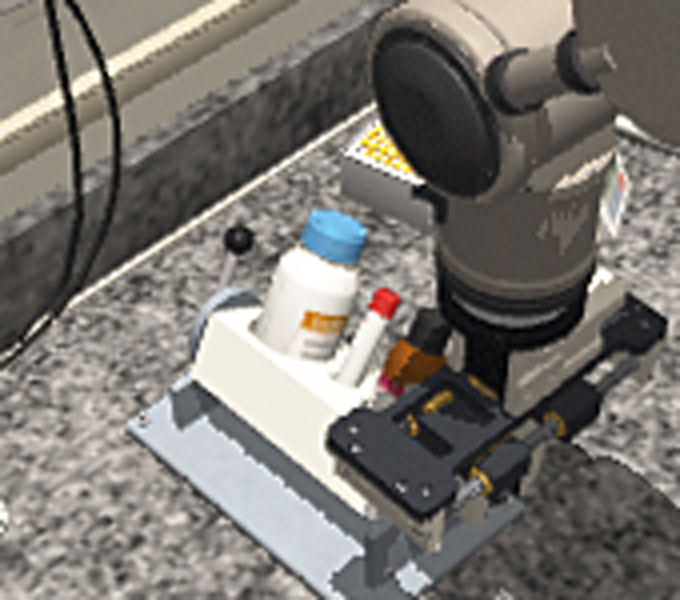

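```bash
cat > tilt.py <<'E'
from h import *
def T(p,t): # tilt about x axis at z=.075, positive -> tips to -y
    y,z=p[1],p[2]-.075;c,s=np.cos(t),np.sin(t)
    # top (z>0) moves to -y
    return (p[0],c*y-s*z,.075+s*y+c*z)
E
python3 - <<'E'
from tilt import *
for i in range(20): im=eyes.read_camera("scene")
s=monitor.observe();print(s["time"],s["tool_pos"],s["contact_force"])
im=im[:,:,::-1].copy();cv2.imwrite("pics/scene20.png",im);o=(250,130);g=big(im,250,130,350,230,6)
m=lambda p:proj("scene",mx((.5962,.024),-.05,p))
for t,c in((.3,(0,0,255)),(.4,(0,255,255)),(.5,(0,255,0))):
    pl(g,[m(T(((x),y-.012,.091),t)) for x,y in((.0805,.038),(.0805,-.038),(-.0805,-.038),(-.0805,.038))],o,6,c)
    a=np.linspace(0,6.28,30);pl(g,[m(T((.042+.02*np.cos(q),-.012+.02*np.sin(q),.174),t)) for q in a],o,6,c)
cv2.imwrite("pics/s20d.png",g)
E
```

```text
32.5 [0.44818498 0.03215733 0.10211913] [16.87059264  2.14717289 -8.11934944]
```

View pics/s20d.png

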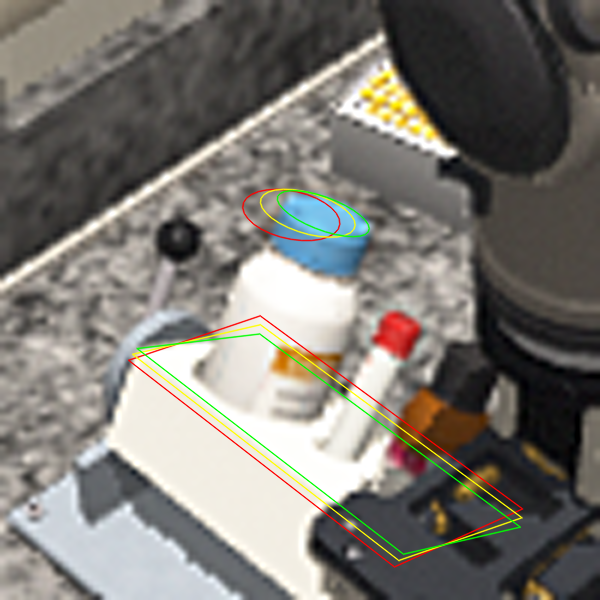

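```bash
python3 - <<'E'
from tilt import *
a=cv2.imread("pics/scene20.png").astype(int)
for i in range(14): im=eyes.read_camera("scene")
b=im[:,:,::-1].astype(int);d=np.abs(a-b).max(2)[130:230,250:330];print("changed px",(d>25).sum())
b=im[:,:,::-1].copy();o=(290,160);g=big(b,290,160,350,220,10)
m=lambda p:proj("scene",mx((.5962,.024),-.05,p))
q=np.linspace(0,6.28,30)
for x,r,z in((-.05,.0125,.16),(-.05,.019,.126),(-.008,.009,.153)):
    pl(g,[m(T((x+r*np.cos(k),-.012+r*np.sin(k),z),.5)) for k in q],o,10,(0,255,0))
cv2.imwrite("pics/s21d.png",g)
s=monitor.observe();print(s["time"],s["tool_pos"],s["contact_force"])
im=eyes.read_camera("top")[:,:,::-1];cv2.imwrite("pics/top21c.png",big(im,180,110,440,290,3))
E
```

```text
changed px 0
33.2 [0.44818412 0.03216767 0.1021118 ] [17.11984865  1.33080378 -8.68598745]
```

View pics/s21d.png

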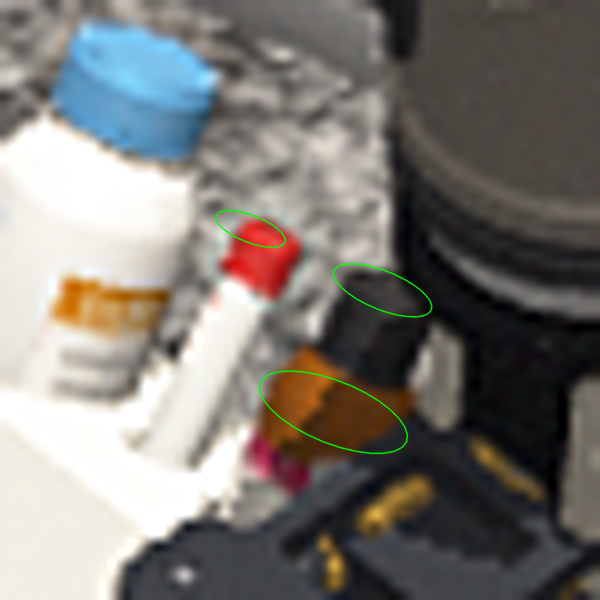

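View pics/top21c.png

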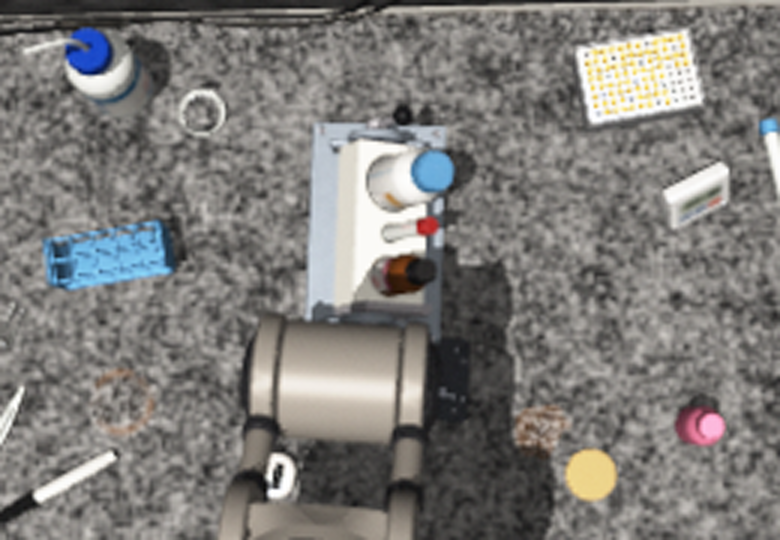

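The cradle is static at its 0.5 rad stop, all three items are seated, bystanders are untouched, and the plunger is held at its stop with a steady pull. Handing in.

```bash
python3 - <<'E'
from cell import monitor, order
s=monitor.observe();print(s["time"],s["tool_pos"],s["contact_force"],s["opening"])
print(order.hand_in())
E
```

```text
33.25 [0.44821449 0.03217599 0.10211487] [16.26322497  0.70456552 -7.55361195] 0.024110376861569548
the job is handed in; nothing more can be done
None
```

The mixer is loaded and tipped, and the arm is still holding the plunger fully back. I handed the job in at 33 s; no verdict is reported.

**What I did:** I stood the sample tube, the amber dropper bottle and the white bottle in their wells and let go of each. Then I pinched the knob, pulled the plunger back about 14 mm to its stop and kept hold of it.

**Last checks:**
- **Cradle:** its tilt fits about 0.5 rad in the picture, the stop position, and it was not moving (no changed pixels over 0.7 s).
- **Bottles:** cap heights match fully seated for the white and dropper bottles.
- **Plunger:** the pull held steady at about 17 N for nearly 3 s, against the 10 N spring, with no slip at the knob.
- **Bench:** the final overhead view shows nothing disturbed. Part of it, around the tally counter, was half hidden by the arm.

**What did not go as planned:**
- **Tube lean:** the tube leans about 0.09 rad within its well's play. I judged it fully down from its cap position, allowing for that lean.
- **Tool lean:** the tool drifted up to 4° off vertical during fast moves. I corrected for this when placing and gripping.
- **Pull force:** the pull briefly reached 38 N along the axis and 44 N vertically (about 59 N together) when the plunger hit its stop. I eased it off at once; the wrist limit is 120 N. The 40 N limit is for the arm or gripper body, and only the fingers held the knob.

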